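# Check a twelve-tooth change gear against the master and sort the gears

## Robot

A 6-joint arm with a two-finger parallel gripper is mounted at the origin on a cart in front of the work surface, level with it; the furniture and walls round the work are solid. World frame = base frame: x ahead of the robot, y to its left, z up, the work surface at z = 0. Lengths are in m, angles in degrees, forces in N, time in s.
With the tool pointing down it reaches from about 0.375 to 0.9 m from the base axis. Payload 3.1 kg.
Tool frame: the origin (TCP) lies at the very end of the fingers, on their centre line; the grasp point (between the pads) lies 19 mm behind it; z points along the fingers, x is the direction in which the jaws open and shut, and the axes are right-handed (so a half turn about z gives the same grasp; the last joint's range is limited). The gripper opens to 87 mm and grips with 3 to 60 N. Pads are 19 mm wide; open, the fingers measure 117 mm over their backs; the gripper's body (75 mm by 190 mm) begins 51 mm behind the grasp point.
Start: joints at [57.382, 30.224, 82.088, -0, 67.689, -10.227], TCP at [0.238, 0.578, 0.223] pointing down, gripper open.
Joint ranges: [-176.69, 176.69], [-43.24, 126.21], [12.49, 139.97], [-82, 262], [0, 151.66], [-163.58, 163.58]. Speed limits (degrees/s): [159.86, 159.86, 180, 180, 180, 180].

## Interface

Orientations are given as a 3x3 rotation matrix whose columns are the frame's x, y, z axes.
In Python, from rig import bot gives the robot as it stands.
- The arm moves only by the tool arm_command, never from a script. Its argument "plan" is a list of rows, each an object of numbers: "claw": the opening, from 0 (shut) to 1 (fully open); "dx", "dy", "dz": the shift along the tool's x, y, z in cm; "twist": the turn about the tool's z in degrees. A call has 1 to 8 rows; each row is the pose to reach, as a shift and turn from the pose measured when the call began, along the tool's axes at that moment; what a row does not reach only later rows make up. A row lasts 1/12 s, in which the tool goes at most 41.7 mm and 7.16 degrees, less where a joint would pass 70% of its speed; a pose out of reach is approached as far as the arm can. A call with a gripper value outside its range is refused whole. The fingers move at their own pace and stop on an object; the grip force is fixed at half the most. Time passes only in rows, so rows that repeat a pose let the fingers close. It gives the time, the measured TCP pose, the force and the opening at its end, in the units of the state.
- bot.read_state(): the state, without advancing time (a new reading comes with each control period).
- bot.capture(name): name is "scene" or "top"; returns the picture (384x512x3 uint8, red, green, blue); there is no depth.
- bot.calibration(name): a dict with "intrinsics" (3x3 intrinsics, pixels), "k1" (the pictures are not rectified: a ray, as slopes to the right and down, at radius r is drawn at 1 + k1 r^2 times it, then the intrinsics apply), "rvec" (rotation vector, rad) and "tvec" (3), from world to camera coordinates, as OpenCV has them. Camera axes: x right, y down, z forward; pixel columns grow to the right and rows downward; lengths in m; the calibration is good to about 2 mm. A picture is of the moment at which its call begins. calibration takes no time and is no camera call.
- bot.hand_in(): hands the job in, once; it reports no verdict.
The state is a dict: "time_s": time; "joint_positions": joint angles; "qvel": joint speeds; "tau": joint torques, N m; "position": TCP position; "tcp_rot": TCP orientation; "force": force on the tool from outside, world axes, zero at the start; "moment": the same for the moment, N m; "opening": opening from 0.0 (shut) to 1.0 (fully open).
Only numpy, scipy, OpenCV 4.12 (cv2) and the standard library are available. Lean on these libraries where they do the work, as an engineer would, in place of code of your own. Each camera call takes 0.05 s, during which the arm holds its last target.

## Task

Three change gears lean in the sloped rack. Take the twelve-tooth one, hold it in mesh beside the brass master gear of the tester and turn it so that it drives the master until the red pointer stands in the green sector, then set it flat, boss up, in the green tray. Set the eight-tooth gear flat, boss up, in the yellow tray and leave the ten-tooth gear in the rack; do not drop the gears, touch the master with anything but the twelve-tooth gear, or disturb the things around.

Things in the scene. Friction and masses are not known exactly. Their poses are not given: they have to be found in the camera images.
- gear12_c (a point): Grey twelve-tooth spur gear, loose, 148 g: its centre, 28 mm above the underside; own z points out of the boss. From the underside up: shoulder 34 mm across, 0-8 mm; toothed disc 8-22 mm; square grip boss 20 x 20 mm, 22-56 mm, sides square to its x and y. Pitch radius 30 mm, 69 mm over the teeth; a tooth on its +x, then every 30 degrees. In the rack its axis leans 30 degrees to the rack's front
- gear8_c (a point): Same point of the grey eight-tooth gear, loose, in the rack; shoulder, disc and boss heights and boss size as the twelve-tooth gear's; pitch radius 20 mm, 49 mm over the teeth, 112 g. Which of the three seats holds which gear varies
- gear10_c (a point): Same point of the grey ten-tooth gear, loose, in the rack, where it is to stay; heights and boss as the twelve-tooth gear's; pitch radius 25 mm, 59 mm over the teeth, 130 g
- rack: Fixed wooden rack, 110 (x) x 270 (y) mm; origin under its centre on the table, low front towards its own -x, which faces the robot's left. The board slopes 30 degrees, middle of its top 55 mm above the table. Three seats 85 mm apart along y: the gear's shoulder lies on the board against two 6.5 mm high pins downhill of it. Lift a gear out along its own axis
- tester: Fixed grey base plate 185 (x) x 125 (y) x 12 mm, origin under its centre; the master gear is 30 mm towards +x of it. The -x side is free for the gear under test, which when standing on the plate is level with the master
- master_axis (a point): Point on the master gear's axis, 40 mm above the table, level with the centre of a gear that stands on the tester plate; axes as the tester's. Master: brass, same 12 teeth, disc 20-34 mm above the table, nut up to 41 mm. Teeth are 6.2 mm wide with round tops; the twelve-tooth gear meshes with about 3 mm play at 60 to 62 mm between centres
- master (a joint): Angle of the master in rad, counter-clockwise positive; at 0 a tooth points along the tester's +x and the red pointer (47 mm long, up to 36.5 mm above the table) stands 0.5 rad clockwise of that. In the green sector from 0.7 to 1.1 (middle 0.9). Friction 0.03 N m holds it where left. Turning the meshed twelve-tooth gear clockwise turns it counter-clockwise
- tray_green: Fixed green tray, 100 x 100 mm outside, 22 mm high, 4 mm walls and floor; origin under its centre on the table. It and the yellow tray may be swapped
- tray_yellow: Fixed yellow tray, same size and origin
- ochre_jar: Bystander, loose jar with white lid, 42 mm across, 54 mm high, stands at the rack's high side; origin under its centre
- indigo_jar: Bystander, loose jar with red lid, 52 mm across, 70 mm high, at the rack's high side; origin under its centre
- charcoal_stick: Bystander, loose black charcoal 22 x 60 x 18 mm, at the rack's low side; origin under its centre
- green_tube: Bystander, loose green and white paint tube 134 x 34 x 26 mm, at the rack's low side; origin under its centre
- wet_block: Bystander, loose black sanding block 42 x 61 x 36 mm, behind the tester; origin under its centre
- tape_roll: Bystander, loose roll of masking tape 104 x 102 x 25 mm, left of the trays; origin under its centre
Not all that is in view belongs to the job. Leave any turquoise look-alike of the part that bears gear12_c alone.

How it is judged (in metres and radians):
On the way, in this order (a step that is already met when the one before it is completed fails the run):
1. the twelve-tooth gear is in mesh with the master: level with it, upright, centres less than 65 mm apart (horizontal distance between gear12_c and master_axis below 0.065 m and z of gear12_c in the frame of master_axis between -0.009 and 0.009 m and angle between gear12_c's own z axis and vertical below 0.15 rad and value of joint master below 0.6 rad), for 0.1 s.
2. turned by the twelve-tooth gear in mesh, the master's pointer stands in the green sector (horizontal distance between gear12_c and master_axis below 0.067 m and z of gear12_c in the frame of master_axis below 0.01 m and value of joint master between 0.7 and 1.1 rad), for 0.2 s.
At the end, for the whole second after the job is handed in: The pointer rests in the green sector (0.7 to 1.1 rad); the twelve-tooth gear lies flat, boss up, on the floor of the green tray and the eight-tooth gear on that of the yellow tray; the ten-tooth gear is within 15 mm of where it was in the rack; all at rest (value of joint master between 0.7 and 1.1 rad and horizontal distance between gear12_c and tray_green below 0.03 m and height (world z) of each of gear12_c, gear8_c below 0.038 m and z of gear12_c in the frame of tray_green above 0.028 m and angle between each of gear12_c, gear8_c's own z axis and vertical below 0.12 rad and horizontal distance between gear8_c and tray_yellow below 0.035 m and distance of gear10_c from where it was at the start of the episode below 0.015 m and linear speed of each of gear12, gear8 below 0.03 m/s); the robot touches nothing.
It fails at once if the gripper or arm pushes the master gear (more than 2 N) (contact force between any of the fingers, the arm and master above 2 N).
It fails at once if the eight-tooth or ten-tooth gear pushes the master gear (more than 2 N) (contact force between any of gear8, gear10 and master above 2 N).
It fails at once if the twelve-tooth gear is dropped (falls freely at over 0.6 m/s) (contact force between gear12 and anything else below 0.01 N and linear speed of gear12 above 0.6 m/s).
It fails at once if the eight-tooth gear is dropped (falls freely at over 0.6 m/s) (contact force between gear8 and anything else below 0.01 N and linear speed of gear8 above 0.6 m/s).
It fails at once if a bystander is moved by more than 30 mm (distance of any of ochre_jar, indigo_jar, charcoal_stick, green_tube, wet_block, tape_roll from where it was at the start of the episode above 0.03 m).
It also fails if it takes over 69 s, if anything falls off the work surface, if the arm or the gripper's body presses on something with over 40 N, if the wrist force passes 120 N, or if a joint passes its speed limit or range.

## Working session

There is one attempt and no reset: what is moved stays moved. The work goes in short steps, Python scripts to look and compute and a tool call to move; the robot and the scene stay as the last step left them, time stands still between calls to the robot, and variables do not carry over. Pictures are saved under pics/ and viewed, and the job is handed in when it is done.

Besides the shell and the picture viewer there is one more tool, called after ">>>" as name(argument=value, ...), one argument or row to a line, values as JSON. arm_command: Moves the arm, as the interface text tells. Its arguments: {"type":"object","properties":{"plan":{"type":"array"}},"required":["plan"]}

```bash
ls; mkdir -p pics
python3 - <<'E'
from rig import bot
import cv2,numpy as np
for n in("scene","top"):
    im=bot.capture(n); cv2.imwrite(f"pics/{n}0.png",im[:,:,::-1]); c=bot.calibration(n); print(n,c)
    R=cv2.Rodrigues(np.array(c['rvec'],float))[0]; print(-R.T@np.array(c['tvec']).ravel())
s=bot.read_state();print(s)
E
```

```text
pics
scene {'intrinsics': array([[449.14575817,   0.        , 258.03451179],
       [  0.        , 449.14575817, 189.95151247],
       [  0.        ,   0.        ,   1.        ]]), 'k1': -0.1342009308054073, 'rvec': array([ 2.0136958 , -0.48189797,  0.31966806]), 'tvec': array([-0.44271621,  0.22627066,  1.1067312 ])}
[-0.02664425 -0.97261083  0.7248229 ]
top {'intrinsics': array([[462.33597742,   0.        , 258.89638227],
       [  0.        , 462.33597742, 186.20000338],
       [  0.        ,   0.        ,   1.        ]]), 'k1': -0.11822815506723905, 'rvec': array([ 2.16813322, -2.14522097,  0.14982346]), 'tvec': array([0.04764719, 0.51005084, 1.38341107])}
[0.32365553 0.06226111 1.43792175]
{'time_s': 0.1, 'joint_positions': array([ 5.73804587e+01,  3.02741952e+01,  8.21490126e+01,  5.55817563e-04,
        6.76908404e+01, -1.02251704e+01]), 'qvel': array([ 0.08774727, -0.09171987, -0.24260193,  0.04071856, -0.19949106,
        0.01349727]), 'tau': array([-7.92696119e-04, -4.40986812e+01, -1.77150017e+01,  6.34558685e-02,
        5.34499018e-02, -7.41232748e-05]), 'position': array([0.23769609, 0.57731569, 0.22166372]), 'tcp_rot': array([[ 3.80981896e-01,  9.24581866e-01, -1.08056205e-03],
       [ 9.24580426e-01, -3.80983256e-01, -1.67170994e-03],
       [-1.95730875e-03, -3.62175299e-04, -9.99998019e-01]]), 'force': array([0.15002187, 0.23206955, 0.09643481]), 'moment': array([ 0.00814036,  0.04130775, -0.04386786]), 'opening': 1.002146180178078}
```

View pics/scene0.png

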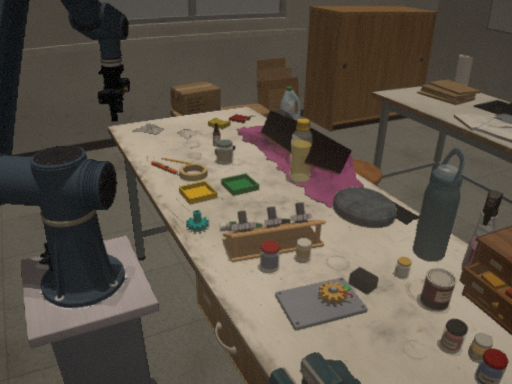

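View pics/top0.png

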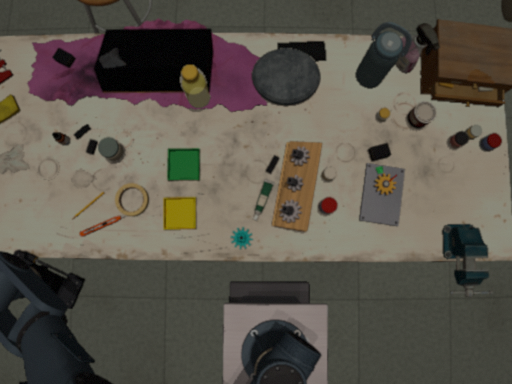

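The top view shows the rack at about (298,186) with its three gears. The tester is at (382,194) with the master at (385,183). The green tray is at (184,164), the yellow tray at (180,213), and the turquoise look-alike at (241,238). Next I'll zoom in.

```bash
python3 - <<'E'
import cv2
t=cv2.imread('pics/top0.png'); s=cv2.imread('pics/scene0.png')
cv2.imwrite('pics/t_rack.png',cv2.resize(t[130:240,240:340],None,fx=5.4,fy=5.4,interpolation=cv2.INTER_CUBIC))
cv2.imwrite('pics/t_test.png',cv2.resize(t[140:235,340:420],None,fx=6,fy=6,interpolation=cv2.INTER_CUBIC))
cv2.imwrite('pics/s_rack.png',cv2.resize(s[190:330,210:390],None,fx=4.2,fy=4.2,interpolation=cv2.INTER_CUBIC))
E
cat > h.py <<'E'
import cv2,numpy as np
from rig import bot
class Cam:
    def __init__(s,n):
        c=bot.calibration(n); s.K=np.array(c['intrinsics']); s.k1=c['k1']
        s.R=cv2.Rodrigues(np.array(c['rvec'],float))[0]; s.t=np.array(c['tvec'],float).ravel(); s.C=-s.R.T@s.t
        s.rv=np.array(c['rvec'],float); s.D=np.array([s.k1,0,0,0.])
    def ray(s,uv):
        p=cv2.undistortPoints(np.array(uv,float).reshape(-1,1,2),s.K,s.D).reshape(-1,2)
        d=np.c_[p,np.ones(len(p))]@s.R
        return d
    def plane(s,uv,z):
        d=s.ray(uv); return s.C+d*((z-s.C[2])/d[:,2])[:,None]
    def proj(s,P):
        return cv2.projectPoints(np.array(P,float).reshape(-1,1,3),s.rv,s.t,s.K,s.D)[0].reshape(-1,2)
def tri(cams,uvs):
    A=np.zeros((3,3));b=np.zeros(3)
    for c,u in zip(cams,uvs):
        d=c.ray([u])[0];d/=np.linalg.norm(d);M=np.eye(3)-np.outer(d,d);A+=M;b+=M@c.C
    X=np.linalg.solve(A,b); return X,[np.linalg.norm(c.proj([X])[0]-u) for c,u in zip(cams,uvs)]
top=Cam('top');sc=Cam('scene')
E
```

```text
(no output)
```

View pics/t_rack.png

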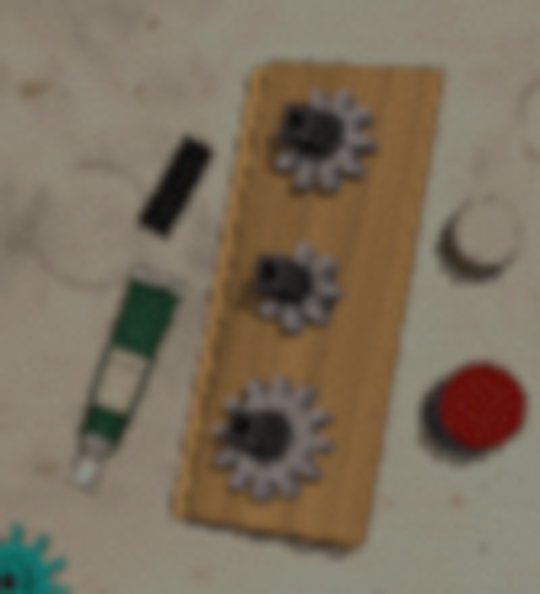

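View pics/t_test.png

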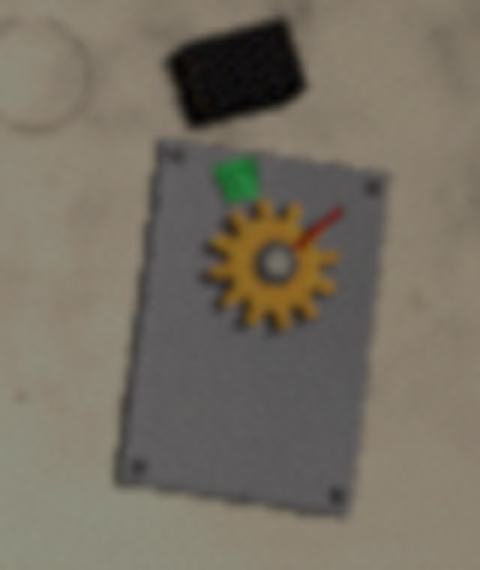

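View pics/s_rack.png

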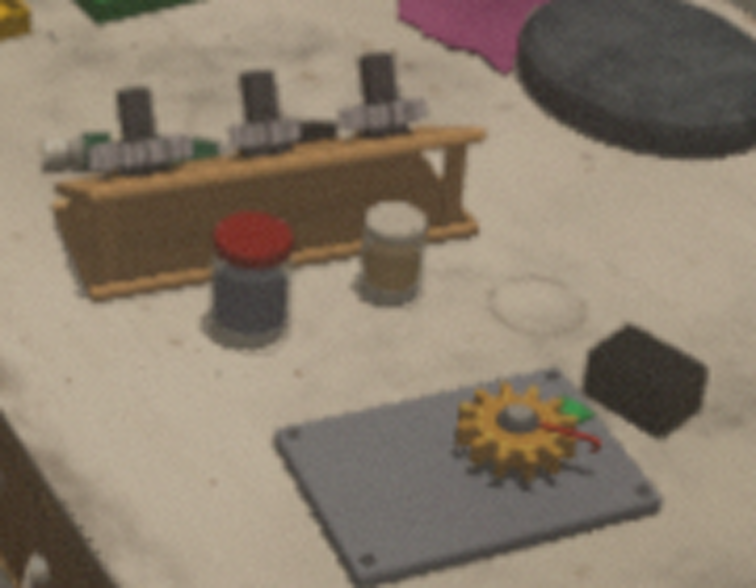

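Run:
```python
from h import *
t=cv2.imread('pics/top0.png'); hsv=cv2.cvtColor(t,cv2.COLOR_BGR2HSV)
def show(n,m): 
    cv2.imwrite(f'pics/{n}.png',m)
def rectof(mask,roi):
    m=np.zeros_like(mask); x0,y0,x1,y1=roi; m[y0:y1,x0:x1]=mask[y0:y1,x0:x1]
    m=cv2.morphologyEx(m,cv2.MORPH_CLOSE,np.ones((5,5)))
    cs=cv2.findContours(m,0,2)[0]; c=max(cs,key=cv2.contourArea)
    return c,cv2.minAreaRect(c)
for n,lo,hi,roi in [('green',(50,80,30),(80,255,255),(150,130,220,200)),('yellow',(18,150,80),(32,255,255),(150,185,220,240)),
   ('wood',(8,75,70),(22,255,255),(262,125,335,245)),('brass',(12,150,80),(30,255,255),(360,160,410,205)),('red',(0,120,70),(8,255,255),(380,165,405,190)),('pgreen',(50,80,30),(85,255,255),(360,160,400,180)),
   ('redlid',(0,120,60),(8,255,255),(310,190,345,220)),('plate',(90,0,70),(140,60,130),(350,155,415,230))]:
    c,r=rectof(cv2.inRange(hsv,lo,hi),roi); b=cv2.boxPoints(r)
    print(n,cv2.contourArea(c),np.round(r[0],1),np.round(r[1],1),np.round(b,1).tolist())
    M=cv2.moments(c); print('   cen',M['m10']/M['m00'],M['m01']/M['m00'])
print(t[205,375],t[150,375],hsv[205,375],hsv[190,345], hsv[140,330])
for n,s in [('rk',(40+225,205,325,245)),('a',(260,130,330,240))]:pass
g=t[188:232,265:325]; cv2.imwrite('pics/z12.png',cv2.convertScaleAbs(cv2.resize(g,None,fx=12,fy=12,interpolation=cv2.INTER_CUBIC),alpha=1.6))
g=t[140:200,270:325]; cv2.imwrite('pics/z8.png',cv2.convertScaleAbs(cv2.resize(g,None,fx=10,fy=10,interpolation=cv2.INTER_CUBIC),alpha=1.6))
```

```text
green 934.0 [183.  163.5] [31. 32.] [[167.0, 148.0], [199.0, 148.0], [199.0, 179.0], [167.0, 179.0]]
   cen 183.4127408993576 163.90007137758744
yellow 955.5 [179.5 213. ] [32. 31.] [[164.0, 197.0], [195.0, 197.0], [195.0, 229.0], [164.0, 229.0]]
   cen 179.51718123146694 212.7976626548055
wood 3101.0 [296.5 184.1] [36.7 90.6] [[270.79998779296875, 225.6999969482422], [286.1000061035156, 136.39999389648438], [322.20001220703125, 142.60000610351562], [306.8999938964844, 231.89999389648438]]
   cen 296.6082983983661 185.2464258841234
brass 241.5 [384.8 184.1] [20.  18.2] [[371.3999938964844, 182.5], [385.29998779296875, 170.60000610351562], [398.20001220703125, 185.8000030517578], [384.3999938964844, 197.60000610351562]]
   cen 384.81435472739815 183.97308488612836
red 3.0 [393.7 176.7] [1.2 5.8] [[391.0, 178.0], [395.6000061035156, 174.5], [396.3999938964844, 175.5], [391.70001220703125, 179.0]]
   cen 394.0 176.5
pgreen 33.5 [379.  169.5] [7. 6.] [[376.0, 166.0], [382.0, 166.0], [382.0, 173.0], [376.0, 173.0]]
   cen 379.1741293532338 169.33333333333331
redlid 172.0 [328.5 205. ] [14.8 14.8] [[318.0, 205.0], [328.5, 194.5], [339.0, 205.0], [328.5, 215.5]]
   cen 328.61918604651163 204.82945736434107
plate 0.0 [382. 198.] [0. 0.] [[382.0, 198.0], [382.0, 198.0], [382.0, 198.0], [382.0, 198.0]]Traceback (most recent call last):
  File "<stdin>", line 15, in <module>
ZeroDivisionError: float division by zero
```

Run:
```python
from h import *
t=cv2.imread('pics/top0.png')
g=t[188:232,265:325]; cv2.imwrite('pics/z12.png',cv2.convertScaleAbs(cv2.resize(g,None,fx=12,fy=12,interpolation=cv2.INTER_CUBIC),alpha=1.6))
g=t[140:195,270:325]; cv2.imwrite('pics/z8.png',cv2.convertScaleAbs(cv2.resize(g,None,fx=10,fy=10,interpolation=cv2.INTER_CUBIC),alpha=1.6))
def c2(p,s,o): return (np.array(p,float)+.5)/s-.5+np.array(o)
rk=c2([(262,66),(443,70),(364,548),(175,515)],5.4,(240,130))
lo=top.plane(rk[[0,3]],.0232+0.0); hi=top.plane(rk[[1,2]],.0868)
print('rack lo',lo,'hi',hi, np.linalg.norm(lo[0]-lo[1]),np.linalg.norm(hi[0]-hi[1]),'cen',(lo.mean(0)+hi.mean(0))/2, 'w',hi.mean(0)-lo.mean(0))
for e in(lo[0]-lo[1],hi[0]-hi[1]): print('yaw',np.degrees(np.arctan2(e[1],e[0])))
pl=top.plane(c2([(162,143),(390,175),(348,515),(118,485)],6,(340,140)),.012)
print('plate',pl,pl.mean(0)); e1=pl[0]-pl[3];e2=pl[1]-pl[2];e3=pl[0]-pl[1];e4=pl[3]-pl[2]
for e in(e1,e2,e3,e4): print(np.linalg.norm(e),np.degrees(np.arctan2(e[1],e[0])))
print('nut',top.plane(c2([(278,262)],6,(340,140)),.041))
print('brass',top.plane([(384.8,184.0)],.033))
print('ptr tip',top.plane(c2([(342,210)],6,(340,140)),.0355),'pg',top.plane([(379.2,169.3)],.013))
for n,c in(('green',(183,163.5)),('yellow',(179.5,213.))): print(n,top.plane([c],.020))
s=cv2.imread('pics/scene0.png'); 
pls=sc.proj(pl); print('plate in scene',pls, (pls-[210,190])*4.2)
```

```text
rack lo [[ 0.65214487 -0.03711166  0.0232    ]
 [ 0.39181362  0.0117412   0.0232    ]] hi [[ 0.63653875 -0.13334305  0.0868    ]
 [ 0.37185327 -0.08837505  0.0868    ]] 0.2648753677675719 0.2684781576949874 cen [ 0.51308763 -0.06177214  0.055     ] w [-0.01778324 -0.09817381  0.0636    ]
yaw -10.628318861975213
yaw -9.64204298963431
plate [[ 0.58873495 -0.28651832  0.012     ]
 [ 0.5733604  -0.4088574   0.012     ]
 [ 0.39374497 -0.38105165  0.012     ]
 [ 0.40863652 -0.25981284  0.012     ]] [ 0.49111921 -0.33406005  0.012     ]
0.18206764823200305 -8.434511508873552
0.18175494701363984 -8.799943340910175
0.12330137554906262 82.8370954253183
0.12214993827473067 82.99753583065997
nut [[ 0.52205804 -0.33867139  0.041     ]]
brass [[ 0.52080378 -0.3373691   0.033     ]]
ptr tip [[ 0.55046596 -0.37490364  0.0355    ]] pg [[ 0.57026217 -0.32630602  0.013     ]]
green [[0.58010224 0.29054478 0.02      ]]
yellow [[0.4253618  0.29650233 0.02      ]]
plate in scene [[341.81307718 276.47012235]
 [367.99758836 307.84982558]
 [295.97809845 325.95593413]
 [274.69110057 291.43915634]] [[553.61492414 363.17451389]
 [663.5898711  494.96926744]
 [361.10801348 571.01492335]
 [271.7026224  426.04445662]]
```

View pics/z12.png

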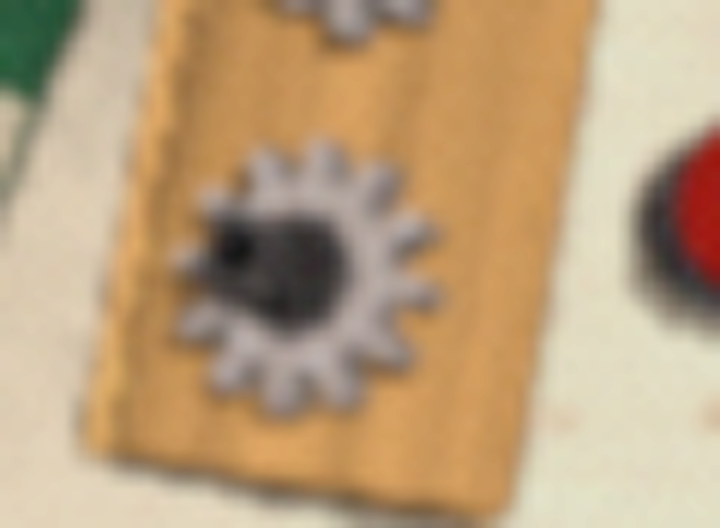

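View pics/z8.png

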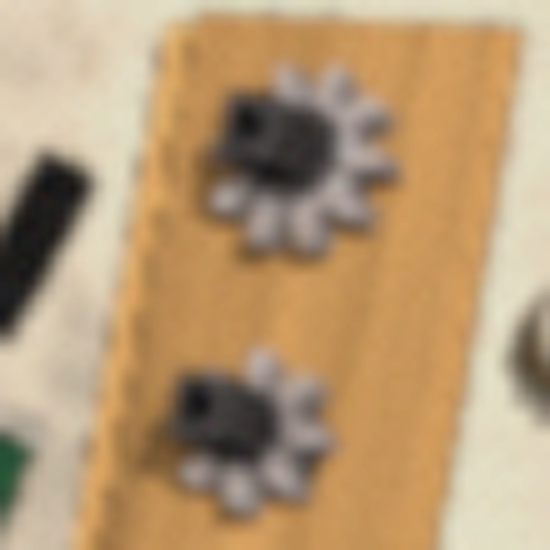

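```bash
cat >> h.py <<'E'
yaw=np.radians(-10.0); ry=np.array([np.cos(yaw),np.sin(yaw),0]); rx=np.array([np.sin(yaw),-np.cos(yaw),0])
rc=np.array([.513,-.0618,0]); n=-.5*rx+np.array([0,0,np.cos(np.pi/6)]); up=rx*np.cos(np.pi/6)+np.array([0,0,.5])
P0=rc+[0,0,.055]
def seat(cam,uv,h):
    d=cam.ray([uv])[0]; o=P0+n*h; X=cam.C+d*(((o-cam.C)@n)/(d@n)); return (X-o)@up,(X-o)@ry,X-n*h   # slope coord, y, foot
E
python3 - <<'E'
from h import *
def c(p,s,o): return (np.array(p,float)+.5)/s-.5+np.array(o)
g12=c((305.5,277),12,(265,188))
print('12',g12,seat(top,g12,.018))
print('12 hole',seat(top,c((235,247),12,(265,188)),.056))
t8=[(265,360),(308,388),(328,437),(290,488),(240,500),(196,475)]
print('8',seat(top,c((252,430),10,(270,140)),.018)); print('8 hole',seat(top,c((198,405),10,(270,140)),.056))
print('10',seat(top,c(((335+265)/2,(80+240)/2),10,(270,140)),.018)); print('10 hole',seat(top,c((247,130),10,(270,140)),.056))
s=cv2.imread('pics/scene0.png')
g=s[190:250,220:320].copy(); cv2.imwrite('pics/sz.png',cv2.convertScaleAbs(cv2.resize(g,None,fx=7.8,fy=7.8,interpolation=cv2.INTER_CUBIC),alpha=1.5))
E
```

```text
12 [290.    210.625] (np.float64(0.0013545351042094835), np.float64(-0.08314316255589634), array([ 0.43091627, -0.04851758,  0.05567727]))
12 hole (np.float64(0.00025138007824253294), np.float64(-0.08208115074413741), array([ 0.43212804, -0.04776115,  0.05512569]))
8 (np.float64(0.0005111615233558292), np.float64(0.0023114727300705563), array([ 0.51519949, -0.06263734,  0.05525558]))
8 hole (np.float64(0.0007992229301767655), np.float64(0.0015650098963457158), array([ 0.51442104, -0.06275339,  0.05539961]))
10 (np.float64(0.0005545049803237102), np.float64(0.08597765424375738), array([ 0.59758807, -0.07720278,  0.05527725]))
10 hole (np.float64(0.0007181323080564413), np.float64(0.08483452930439635), array([ 0.59643771, -0.07714383,  0.05535907]))
```

View pics/sz.png

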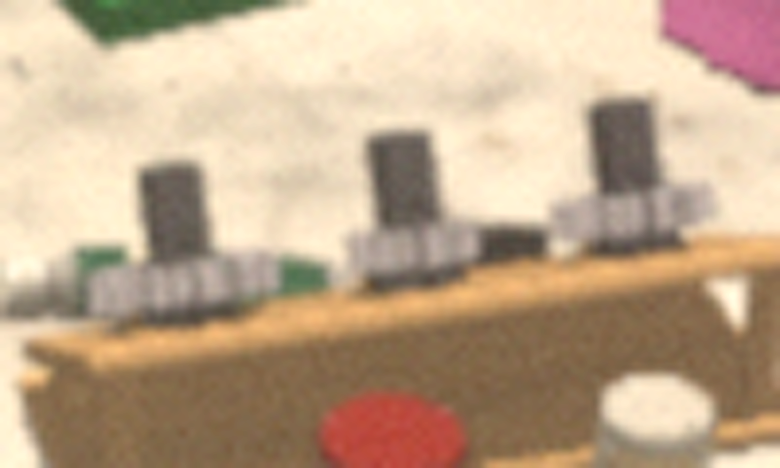

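```bash
cat >> h.py <<'E'
def go(p,yawdeg=None):
    s=bot.read_state(); R=np.array(s['tcp_rot']);d=R.T@(np.array(p)-s['position'])*100
    y=np.degrees(np.arctan2(R[1,0],R[0,0]))
    print('t',s['time_s'],'pos',np.round(s['position'],4),'yaw',round(y,2),'open',round(s['opening'],3),'F',np.round(s['force'],1),'q',np.round(s['joint_positions'],1),'tilt',np.round(R[:2,2],4))
    print(' d cm',np.round(d,2),'rows',np.linalg.norm(d)/4.17,'' if yawdeg is None else 'twist %.2f'%((y-yawdeg+180)%360-180))
foot12=np.array([.4315,-.0482,.0553]); foot8=np.array([.5147,-.0627,.0553])
E
python3 - <<'E'
from h import *
g=np.array([242,211.8]); print(tri([top,sc],[(235.5/12+265-.46,247.5/12+188-.46),g]),'exp',foot12+n*.056)
g=np.array([401/7.8+220,138/7.8+190]); print(tri([top,sc],[(198.5/10+270-.45,405.5/10+140-.45),g]),'exp',foot8+n*.056)
G=foot12+n*.047; T=G-[0,0,.019]; print(G,'TCP',T); go(T+[0,0,.06],-10); G=foot8+n*.047; print(G-[0,0,.019])
E
```

```text
(array([ 0.43723552, -0.02056681,  0.09933431]), [np.float64(0.0013301260524026862), np.float64(0.0014134489058421906)]) exp [ 0.43636215 -0.02062538  0.10379742]
(array([ 0.52023896, -0.03585938,  0.09948846]), [np.float64(0.169358880847589), np.float64(0.17802968013022372)]) exp [ 0.51956215 -0.03512538  0.10379742]
[ 0.43558073 -0.02505702  0.09600319] TCP [ 0.43558073 -0.02505702  0.07700319]
t 0.1 pos [0.2377 0.5773 0.2217] yaw 67.61 open 1.002 F [0.2 0.2 0.1] q [ 57.4  30.3  82.1   0.   67.7 -10.2] tilt [-0.0011 -0.0017]
 d cm [-48.14  41.25   8.55] rows 15.339825293402665 twist 77.61
[ 0.51878073 -0.03955702  0.07700319]
```

>>> arm_command(
  plan=[
    {"dx": -24,"dy": 20,"dz": 3,"twist": 54,"claw": 1},
    {"dx": -24,"dy": 20,"dz": 3,"twist": 54,"claw": 1},
    {"dx": -24,"dy": 20,"dz": 3,"twist": 54,"claw": 1},
    {"dx": -24,"dy": 20,"dz": 3,"twist": 54,"claw": 1},
    {"dx": -24,"dy": 20,"dz": 3,"twist": 54,"claw": 1},
    {"dx": -24,"dy": 20,"dz": 3,"twist": 54,"claw": 1},
    {"dx": -24,"dy": 20,"dz": 3,"twist": 54,"claw": 1},
    {"dx": -24,"dy": 20,"dz": 3,"twist": 54,"claw": 1},
  ],
)

```text
time_s: 0.77
position: [0.3308, 0.2757, 0.1915]
tcp_rot: [[0.974, 0.229, -0.003], [0.229, -0.974, -0.004], [-0.004, 0.003, -1.0]]
force: [0.7, 0.3, 0.7]
opening: 0.998
```

```bash
python3 -c "
from h import *
go([.4356,-.025,.137],-10)"
```

```text
t 0.7667 pos [0.3308 0.2757 0.1915] yaw 13.21 open 0.998 F [0.7 0.3 0.7] q [ 25.   18.4 110.7  -0.2  51.2  11.8] tilt [-0.0029 -0.0037]
 d cm [ 3.35 31.65  5.53] rows 7.747096668385455 twist 23.21
```

>>> arm_command(
  plan=[
    {"dx": 3.35,"dy": 31.65,"dz": 5.0,"twist": 23.2,"claw": 1},
    {"dx": 3.35,"dy": 31.65,"dz": 5.0,"twist": 23.2,"claw": 1},
    {"dx": 3.35,"dy": 31.65,"dz": 5.0,"twist": 23.2,"claw": 1},
    {"dx": 3.35,"dy": 31.65,"dz": 5.0,"twist": 23.2,"claw": 1},
    {"dx": 3.35,"dy": 31.65,"dz": 5.0,"twist": 23.2,"claw": 1},
    {"dx": 3.35,"dy": 31.65,"dz": 5.0,"twist": 23.2,"claw": 1},
    {"dx": 3.35,"dy": 31.65,"dz": 5.0,"twist": 23.2,"claw": 1},
    {"dx": 3.35,"dy": 31.65,"dz": 5.0,"twist": 23.2,"claw": 1},
  ],
)

```text
time_s: 1.43
position: [0.4364, -0.0279, 0.1418]
tcp_rot: [[0.985, -0.175, -0.002], [-0.175, -0.985, -0.004], [-0.002, 0.004, -1.0]]
force: [-0.8, -0.2, 0.1]
opening: 1.001
```

Run:
```python
from h import *
for n in('top','scene'):
    im=bot.capture(n)[:,:,::-1]; a=im[140:240,240:340] if n=='top' else im[150:260,200:330]
    cv2.imwrite(f'pics/b_{n}.png',cv2.convertScaleAbs(cv2.resize(a,None,fx=5.4,fy=5.4,interpolation=cv2.INTER_CUBIC),alpha=1.4))
go([.4356,-.025,.077],-10)
```

```text
t 1.5333 pos [ 0.4388 -0.0299  0.1418] yaw -10.36 open 1.002 F [-0.1 -0.3  0.3] q [-18.3  24.1 112.7  -0.4  43.1  -7.6] tilt [ 0.0004 -0.0055]
 d cm [-0.41 -0.46  6.47] rows 1.559323248167534 twist -0.36
```

View pics/b_top.png

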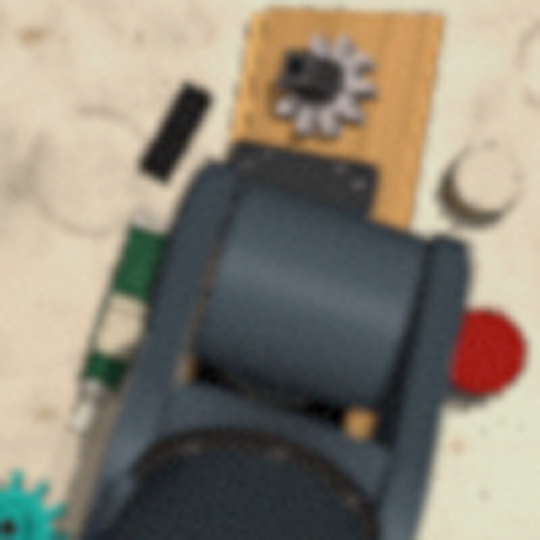

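View pics/b_scene.png

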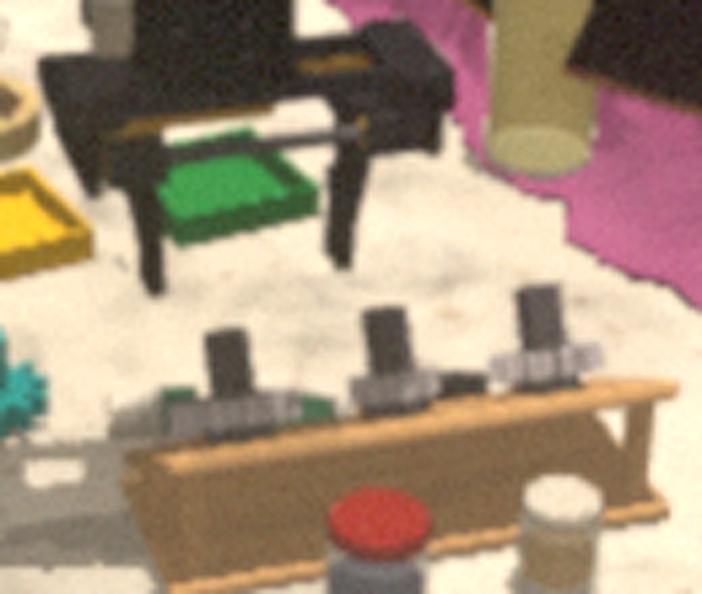

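>>> arm_command(
  plan=[
    {"dx": -0.4,"dy": -0.45,"dz": 2,"twist": -0.4,"claw": 0.55},
    {"dx": -0.4,"dy": -0.45,"dz": 4,"twist": -0.4,"claw": 0.55},
    {"dx": -0.4,"dy": -0.45,"dz": 6.1,"twist": -0.4,"claw": 0.55},
    {"dx": -0.4,"dy": -0.45,"dz": 6.1,"twist": -0.4,"claw": 0.55},
    {"dx": -0.4,"dy": -0.45,"dz": 6.1,"twist": -0.4,"claw": 0.55},
  ],
)

```text
time_s: 1.95
position: [0.4345, -0.0242, 0.0802]
tcp_rot: [[0.985, -0.172, -0.003], [-0.172, -0.985, -0.004], [-0.002, 0.005, -1.0]]
force: [0.3, 1.0, -0.0]
opening: 0.707
```

Run:
```python
from h import *
for n in('scene',):
    im=bot.capture(n)[:,:,::-1]; a=im[140:240,240:340] if n=='top' else im[170:260,210:320]
    cv2.imwrite(f'pics/c_{n}.png',cv2.convertScaleAbs(cv2.resize(a,None,fx=6.5,fy=6.5,interpolation=cv2.INTER_CUBIC),alpha=1.4))
go([.4356,-.025,.077],-10)
```

```text
t 2.0 pos [ 0.4353 -0.0245  0.0809] yaw -9.92 open 0.663 F [-0.4 -0.2 -0.3] q [-17.8  31.2 115.9  -0.5  32.9  -7.4] tilt [-0.0006 -0.0051]
 d cm [0.04 0.04 0.39] rows 0.09513974433662613 twist 0.08
```

View pics/c_scene.png

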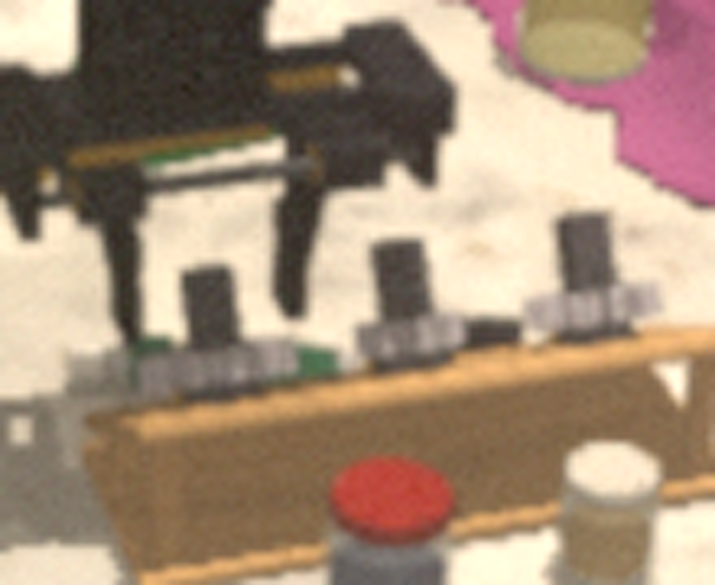

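The fingers straddle gear12's boss, with the jaw midpoint near x=208 and the boss near x=210. I'll go down 3 mm and close.

>>> arm_command(
  plan=[
    {"dz": 0.35,"claw": 0.4},
    {"dz": 0.35,"claw": 0.3},
    {"dz": 0.35,"claw": 0.2},
    {"dz": 0.35,"claw": 0.1},
    {"dz": 0.35,"claw": 0.1},
    {"dz": 0.35,"claw": 0.1},
    {"dz": 0.35,"claw": 0.1},
    {"dz": 0.35,"claw": 0.1},
  ],
)

```text
$.plan[0]: bad value
```

Run:
```python
from h import *
go([.4356,-.025,.077],-10)
```

```text
t 2.0 pos [ 0.4353 -0.0245  0.0809] yaw -9.92 open 0.663 F [-0.4 -0.2 -0.3] q [-17.8  31.2 115.9  -0.5  32.9  -7.4] tilt [-0.0006 -0.0051]
 d cm [0.04 0.04 0.39] rows 0.09513974433662613 twist 0.08
```

Every row needs all its fields.

>>> arm_command(
  plan=[
    {"dx": 0,"dy": 0,"dz": 0.35,"twist": 0,"claw": 0.4},
    {"dx": 0,"dy": 0,"dz": 0.35,"twist": 0,"claw": 0.3},
    {"dx": 0,"dy": 0,"dz": 0.35,"twist": 0,"claw": 0.2},
    {"dx": 0,"dy": 0,"dz": 0.35,"twist": 0,"claw": 0.1},
    {"dx": 0,"dy": 0,"dz": 0.35,"twist": 0,"claw": 0.1},
    {"dx": 0,"dy": 0,"dz": 0.35,"twist": 0,"claw": 0.1},
    {"dx": 0,"dy": 0,"dz": 0.35,"twist": 0,"claw": 0.1},
    {"dx": 0,"dy": 0,"dz": 0.35,"twist": 0,"claw": 0.1},
  ],
)

```text
time_s: 2.67
position: [0.4346, -0.0242, 0.0776]
tcp_rot: [[0.985, -0.172, -0.002], [-0.172, -0.985, -0.005], [-0.001, 0.005, -1.0]]
force: [-2.2, 1.3, 4.7]
opening: 0.227
```

Run:
```python
from h import *
go([.4356,-.025,.077],-10)
```

```text
t 2.6667 pos [ 0.4346 -0.0242  0.0776] yaw -9.93 open 0.227 F [-2.2  1.3  4.7] q [-17.8  31.6 116.   -0.5  32.4  -7.4] tilt [-0.0018 -0.0047]
 d cm [0.11 0.06 0.06] rows 0.032621055673770424 twist 0.07
```

>>> arm_command(
  plan=[
    {"dx": 0,"dy": -0.3,"dz": -0.52,"twist": 0,"claw": 0.1},
    {"dx": 0,"dy": -0.7,"dz": -1.2,"twist": 0,"claw": 0.1},
    {"dx": 0,"dy": -1.2,"dz": -2.1,"twist": 0,"claw": 0.1},
    {"dx": 0,"dy": -2.0,"dz": -4.5,"twist": 0,"claw": 0.1},
    {"dx": 0,"dy": -2.0,"dz": -6.5,"twist": 0,"claw": 0.1},
    {"dx": 0,"dy": -2.0,"dz": -6.5,"twist": 0,"claw": 0.1},
  ],
)

```text
time_s: 3.17
position: [0.4408, -0.0041, 0.1457]
tcp_rot: [[0.985, -0.171, 0.006], [-0.171, -0.985, -0.007], [0.007, 0.005, -1.0]]
force: [0.9, -0.6, -2.3]
opening: 0.225
```

Run:
```python
from h import *
for n in('scene','top'):
    im=bot.capture(n)[:,:,::-1]; a=im[140:240,220:340] if n=='top' else im[150:260,190:320]
    cv2.imwrite(f'pics/d_{n}.png',cv2.convertScaleAbs(cv2.resize(a,None,fx=5.5,fy=5.5,interpolation=cv2.INTER_CUBIC),alpha=1.4))
go([.5,.17,.13],-10)
```

```text
t 3.2667 pos [ 0.439  -0.0041  0.1433] yaw -9.9 open 0.226 F [ 0.1  0.2 -2. ] q [-15.   23.9 112.7  -0.4  43.2  -4.8] tilt [ 0.001  -0.0054]
 d cm [  3.02 -18.21   1.24] rows 4.436019000175957 twist 0.10
```

View pics/d_scene.png

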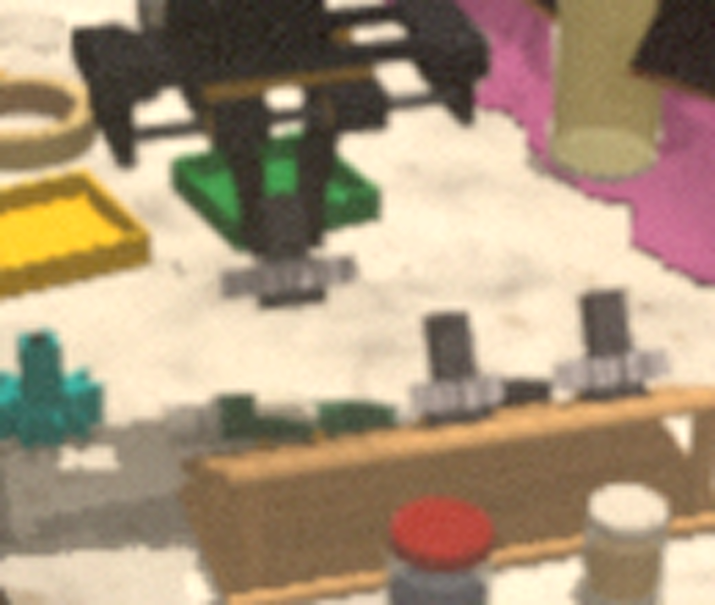

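>>> arm_command(
  plan=[
    {"dx": 3,"dy": -18.2,"dz": 1,"twist": 0,"claw": 0.1},
    {"dx": 3,"dy": -18.2,"dz": 1,"twist": 0,"claw": 0.1},
    {"dx": 3,"dy": -18.2,"dz": 1,"twist": 0,"claw": 0.1},
    {"dx": 3,"dy": -18.2,"dz": 3,"twist": 0,"claw": 0.1},
    {"dx": 3,"dy": -18.2,"dz": 6,"twist": 0,"claw": 0.1},
    {"dx": 3,"dy": -18.2,"dz": 8,"twist": 0,"claw": 0.1},
    {"dx": 3,"dy": -18.2,"dz": 9,"twist": 0,"claw": 0.1},
    {"dx": 3,"dy": -18.2,"dz": 9,"twist": 0,"claw": 0.1},
  ],
)

```text
time_s: 3.93
position: [0.4968, 0.1692, 0.049]
tcp_rot: [[0.985, -0.171, -0.007], [-0.171, -0.985, -0.007], [-0.006, 0.008, -1.0]]
force: [0.6, -0.6, -1.8]
opening: 0.23
```

Run:
```python
from h import *
for n in('scene',):
    im=bot.capture(n)[:,:,::-1]; a=im[140:240,220:340] if n=='top' else im[130:240,170:300]
    cv2.imwrite(f'pics/e_{n}.png',cv2.convertScaleAbs(cv2.resize(a,None,fx=5.5,fy=5.5,interpolation=cv2.INTER_CUBIC),alpha=1.4))
go([.5,.17,.034],-10)
```

```text
t 3.9833 pos [0.498  0.169  0.0506] yaw -9.92 open 0.227 F [ 0.4  0.3 -1.2] q [  6.7  38.4 103.7  -0.5  38.2  17.1] tilt [-0.004  -0.0061]
 d cm [ 0.18 -0.15  1.66] rows 0.4027658472415093 twist 0.08
```

View pics/e_scene.png

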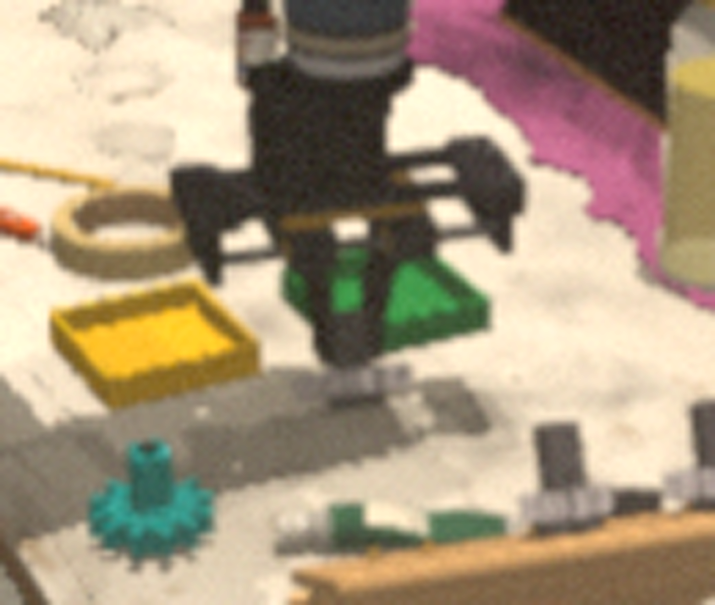

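>>> arm_command(
  plan=[
    {"dx": 0.15,"dy": 0,"dz": 1.0,"twist": 0,"claw": 0.1},
    {"dx": 0.15,"dy": 0,"dz": 1.4,"twist": 0,"claw": 0.1},
    {"dx": 0.15,"dy": 0,"dz": 1.7,"twist": 0,"claw": 0.1},
    {"dx": 0.15,"dy": 0,"dz": 1.9,"twist": 0,"claw": 0.1},
    {"dx": 0.15,"dy": 0,"dz": 2.0,"twist": 0,"claw": 0.1},
    {"dx": 0.15,"dy": 0,"dz": 2.0,"twist": 0,"claw": 0.1},
  ],
)

```text
time_s: 4.48
position: [0.4999, 0.168, 0.032]
tcp_rot: [[0.985, -0.172, -0.003], [-0.172, -0.985, -0.006], [-0.001, 0.007, -1.0]]
force: [-1.8, -2.6, 5.6]
opening: 0.229
```

Run:
```python
from h import *
for n in('scene',):
    im=bot.capture(n)[:,:,::-1]; a=im[140:240,220:340] if n=='top' else im[160:230,190:270]
    cv2.imwrite(f'pics/f_{n}.png',cv2.convertScaleAbs(cv2.resize(a,None,fx=8,fy=8,interpolation=cv2.INTER_CUBIC),alpha=1.6))
go([.5,.17,.029],-10)
```

```text
t 4.5333 pos [0.5    0.168  0.0321] yaw -9.93 open 0.231 F [-1.2 -1.8  5.4] q [  6.6  40.4 103.9  -0.6  35.9  17.1] tilt [-0.0025 -0.0065]
 d cm [-0.03 -0.2   0.31] rows 0.08753280956635495 twist 0.07
```

View pics/f_scene.png

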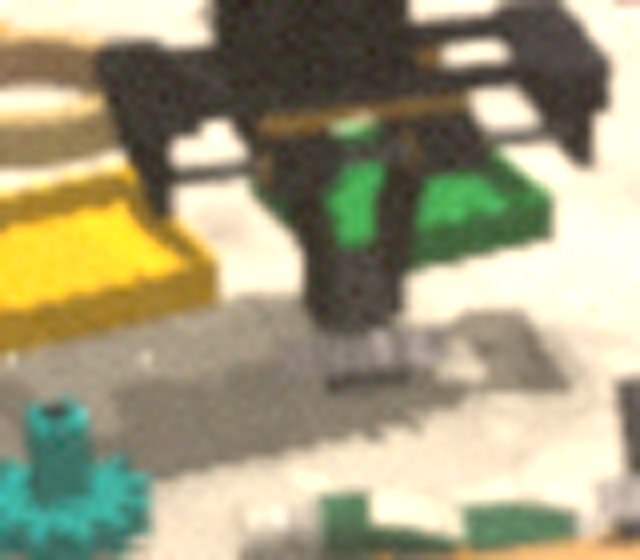

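>>> arm_command(
  plan=[
    {"dx": 0,"dy": 0,"dz": 0,"twist": 0,"claw": 0.26},
    {"dx": 0,"dy": 0,"dz": 0,"twist": 0,"claw": 0.3},
    {"dx": 0,"dy": 0,"dz": 0,"twist": 0,"claw": 0.34},
    {"dx": 0,"dy": 0,"dz": 0,"twist": 0,"claw": 0.38},
    {"dx": 0,"dy": 0,"dz": 0,"twist": 0,"claw": 0.4},
  ],
)

```text
time_s: 4.95
position: [0.5, 0.1681, 0.0321]
tcp_rot: [[0.985, -0.172, -0.002], [-0.172, -0.985, -0.006], [-0.001, 0.007, -1.0]]
force: [-0.1, 0.3, 0.3]
opening: 0.375
```

Run:
```python
from h import *
for n in('scene',):
    im=bot.capture(n)[:,:,::-1]; a=im[140:240,220:340] if n=='top' else im[160:230,190:270]
    cv2.imwrite(f'pics/g_{n}.png',cv2.convertScaleAbs(cv2.resize(a,None,fx=8,fy=8,interpolation=cv2.INTER_CUBIC),alpha=1.6))
go([.5,.17,.029],-10)
```

```text
t 5.0 pos [0.4999 0.1681 0.032 ] yaw -9.93 open 0.383 F [ 0.   0.2 -0.1] q [  6.6  40.4 103.9  -0.6  35.9  17.1] tilt [-0.0025 -0.0065]
 d cm [-0.03 -0.19  0.3 ] rows 0.08596464636697755 twist 0.07
```

View pics/g_scene.png

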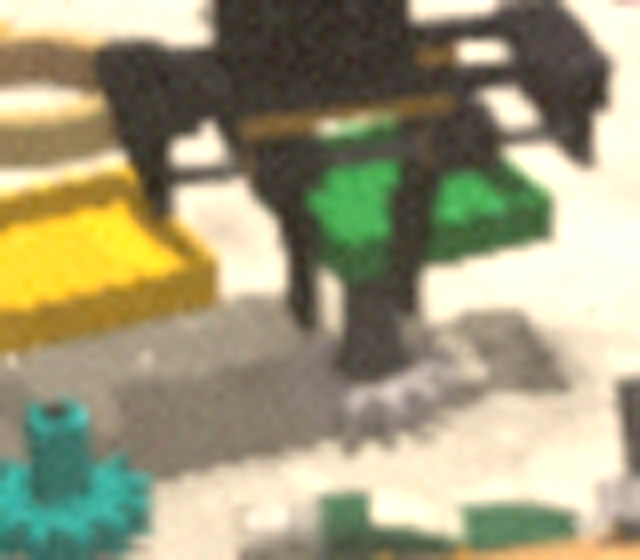

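>>> arm_command(
  plan=[
    {"dx": 0,"dy": 0,"dz": -4,"twist": 0,"claw": 0.6},
    {"dx": 0,"dy": 0,"dz": -8,"twist": 0,"claw": 0.6},
    {"dx": 0,"dy": 4,"dz": -12,"twist": 0,"claw": 0.6},
    {"dx": 0,"dy": 8,"dz": -12,"twist": 0,"claw": 0.6},
    {"dx": 0,"dy": 12,"dz": -12,"twist": 0,"claw": 0.6},
    {"dx": 0,"dy": 16,"dz": -12,"twist": 0,"claw": 0.6},
    {"dx": 0,"dy": 19,"dz": -12,"twist": 0,"claw": 0.6},
  ],
)

```text
time_s: 5.58
position: [0.4671, -0.0201, 0.1539]
tcp_rot: [[0.985, -0.172, -0.001], [-0.172, -0.985, -0.007], [-0.0, 0.007, -1.0]]
force: [0.9, -0.3, -0.3]
opening: 0.596
```

Run:
```python
from h import *
for n in('scene','top'):
    im=bot.capture(n)[:,:,::-1]; cv2.imwrite(f'pics/h_{n}_full.png',im); a=im[150:230,190:290] if n=='top' else im[160:230,190:270]
    cv2.imwrite(f'pics/h_{n}.png',cv2.convertScaleAbs(cv2.resize(a,None,fx=7.5,fy=7.5,interpolation=cv2.INTER_CUBIC),alpha=1.6))
go([.5,.17,.029],-10)
```

```text
t 5.6833 pos [ 0.4674 -0.0228  0.1536] yaw -10.31 open 0.599 F [0.1 0.3 0.8] q [-16.2  24.6 108.1  -0.6  47.2  -5.5] tilt [-0.0018 -0.0079]
 d cm [ -0.24 -19.66  12.3 ] rows 5.5605747806984684 twist -0.31
```

View pics/h_scene.png

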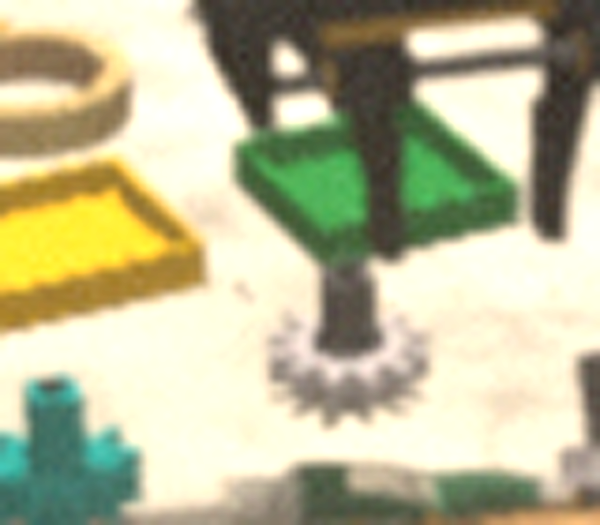

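View pics/h_top.png

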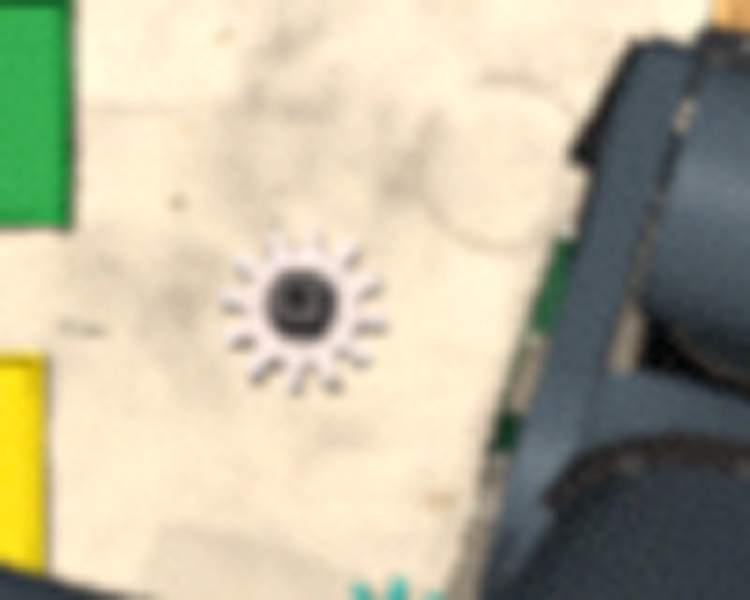

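Run:
```python
from h import *
uv=(np.array([304.4,312.4])+.5)/7.5-.5+[190,150]
p=top.plane([uv],.021)[0]; print(uv,p)
print('hole',top.plane([(np.array([299,301])+.5)/7.5-.5+[190,150]],.056))
print(sc.proj([p,p+[0,0,.035]]), (sc.proj([p,p+[0,0,.035]])-[190,160])*7.5)
go([p[0],p[1],.1],-7.5)
```

```text
[230.15333333 191.22      ] [0.49453586 0.14155044 0.021     ]
hole [[0.49490154 0.14184499 0.056     ]]
[[235.84030067 205.60632412]
 [235.81390548 195.84813087]] [[343.80225502 342.04743091]
 [343.60429109 268.86098151]]
t 5.6833 pos [ 0.4674 -0.0228  0.1536] yaw -10.31 open 0.599 F [0.1 0.3 0.8] q [-16.2  24.6 108.1  -0.6  47.2  -5.5] tilt [-0.0018 -0.0079]
 d cm [ -0.27 -16.7    5.22] rows 4.1970007288452305 twist -2.81
```

>>> arm_command(
  plan=[
    {"dx": -0.27,"dy": -8,"dz": 0,"twist": -2.8,"claw": 0.6},
    {"dx": -0.27,"dy": -16.7,"dz": 3,"twist": -2.8,"claw": 0.6},
    {"dx": -0.27,"dy": -16.7,"dz": 5,"twist": -2.8,"claw": 0.6},
    {"dx": -0.27,"dy": -16.7,"dz": 6.5,"twist": -2.8,"claw": 0.6},
    {"dx": -0.27,"dy": -16.7,"dz": 8,"twist": -2.8,"claw": 0.6},
    {"dx": -0.27,"dy": -16.7,"dz": 8,"twist": -2.8,"claw": 0.6},
    {"dx": -0.27,"dy": -16.7,"dz": 8,"twist": -2.8,"claw": 0.6},
  ],
)

```text
time_s: 6.27
position: [0.4929, 0.1425, 0.071]
tcp_rot: [[0.992, -0.128, -0.006], [-0.128, -0.992, -0.008], [-0.005, 0.009, -1.0]]
force: [0.3, -0.8, 0.2]
opening: 0.601
```

Run:
```python
from h import *
go([.4946,.1416,.026],-7.5)
```

```text
t 6.2667 pos [0.4929 0.1425 0.071 ] yaw -7.34 open 0.601 F [ 0.3 -0.8  0.2] q [  3.9  35.7 104.9  -0.7  39.7  11.8] tilt [-0.0059 -0.0083]
 d cm [0.2  0.03 4.5 ] rows 1.0798006562072866 twist 0.16
```

>>> arm_command(
  plan=[
    {"dx": 0.15,"dy": 0,"dz": 2.5,"twist": 0,"claw": 0.6},
    {"dx": 0.15,"dy": 0,"dz": 4.4,"twist": 0,"claw": 0.5},
    {"dx": 0.15,"dy": 0,"dz": 4.4,"twist": 0,"claw": 0.4},
    {"dx": 0.15,"dy": 0,"dz": 4.4,"twist": 0,"claw": 0.1},
    {"dx": 0.15,"dy": 0,"dz": 4.4,"twist": 0,"claw": 0.1},
    {"dx": 0.15,"dy": 0,"dz": 4.4,"twist": 0,"claw": 0.1},
    {"dx": 0.15,"dy": 0,"dz": 4.4,"twist": 0,"claw": 0.1},
    {"dx": 0.15,"dy": 0,"dz": 4.4,"twist": 0,"claw": 0.1},
  ],
)

```text
time_s: 6.93
position: [0.4952, 0.1418, 0.0284]
tcp_rot: [[0.992, -0.128, -0.003], [-0.128, -0.992, -0.008], [-0.002, 0.009, -1.0]]
force: [0.4, -1.6, 5.7]
opening: 0.223
```

Run:
```python
from h import *
go([.4946,.1416,.13],-7.5)
```

```text
t 6.9333 pos [0.4952 0.1418 0.0284] yaw -7.35 open 0.223 F [ 0.4 -1.6  5.7] q [  3.8  40.3 105.7  -0.8  34.2  11.8] tilt [-0.003  -0.0082]
 d cm [ -0.08   0.12 -10.16] rows 2.4376903369477154 twist 0.15
```

>>> arm_command(
  plan=[
    {"dx": 0,"dy": 0,"dz": -4,"twist": 0,"claw": 0.1},
    {"dx": 0,"dy": 0,"dz": -8,"twist": 0,"claw": 0.1},
    {"dx": 0,"dy": 2,"dz": -12,"twist": 0,"claw": 0.1},
    {"dx": 0,"dy": 5,"dz": -14.5,"twist": 0,"claw": 0.1},
    {"dx": 0,"dy": 9,"dz": -14.5,"twist": 0,"claw": 0.1},
    {"dx": 0,"dy": 13,"dz": -14.5,"twist": 0,"claw": 0.1},
    {"dx": 0,"dy": 17,"dz": -14.5,"twist": 0,"claw": 0.1},
    {"dx": 0,"dy": 21,"dz": -14.5,"twist": 0,"claw": 0.1},
  ],
)

```text
time_s: 7.6
position: [0.4679, -0.0666, 0.1757]
tcp_rot: [[0.992, -0.127, -0.003], [-0.127, -0.992, -0.008], [-0.001, 0.009, -1.0]]
force: [0.3, -0.2, -1.6]
opening: 0.222
```

Run:
```python
from h import *
go([.446,-.3276,.15],-8)
```

```text
t 7.6 pos [ 0.4679 -0.0666  0.1757] yaw -7.3 open 0.222 F [ 0.3 -0.2 -1.6] q [-21.3  22.7 106.3  -0.6  50.9 -13.6] tilt [-0.0025 -0.0084]
 d cm [ 1.15 26.15  2.8 ] rows 6.3122075573451415 twist 0.70
```

>>> arm_command(
  plan=[
    {"dx": 1.1,"dy": 5,"dz": 0,"twist": 0.7,"claw": 0.1},
    {"dx": 1.1,"dy": 10,"dz": 0,"twist": 0.7,"claw": 0.1},
    {"dx": 1.1,"dy": 15,"dz": 0,"twist": 0.7,"claw": 0.1},
    {"dx": 1.1,"dy": 20,"dz": 1,"twist": 0.7,"claw": 0.1},
    {"dx": 1.1,"dy": 24,"dz": 3,"twist": 0.7,"claw": 0.1},
    {"dx": 1.1,"dy": 26.2,"dz": 6,"twist": 0.7,"claw": 0.1},
    {"dx": 1.1,"dy": 26.2,"dz": 8,"twist": 0.7,"claw": 0.1},
    {"dx": 1.1,"dy": 26.2,"dz": 8,"twist": 0.7,"claw": 0.1},
  ],
)

```text
time_s: 8.27
position: [0.4425, -0.3314, 0.0923]
tcp_rot: [[0.99, -0.144, -0.008], [-0.144, -0.99, -0.004], [-0.007, 0.005, -1.0]]
force: [-1.0, 1.5, -1.8]
opening: 0.228
```

Run:
```python
from h import *
for n in('scene','top'):
    im=bot.capture(n)[:,:,::-1]; a=im[140:235,330:430] if n=='top' else im[230:340,260:390]
    cv2.imwrite(f'pics/i_{n}.png',cv2.convertScaleAbs(cv2.resize(a,None,fx=5.5,fy=5.5,interpolation=cv2.INTER_CUBIC),alpha=1.5))
go([.446,-.3276,.0415],-7.5)
```

```text
t 8.3667 pos [ 0.4435 -0.3279  0.0959] yaw -8.14 open 0.23 F [-0.3 -0.  -1.2] q [-47.9  35.1  98.8  -0.6  46.2 -39.3] tilt [-0.0064 -0.0037]
 d cm [ 0.27 -0.09  5.44] rows 1.3055713274980956 twist -0.64
```

View pics/i_scene.png

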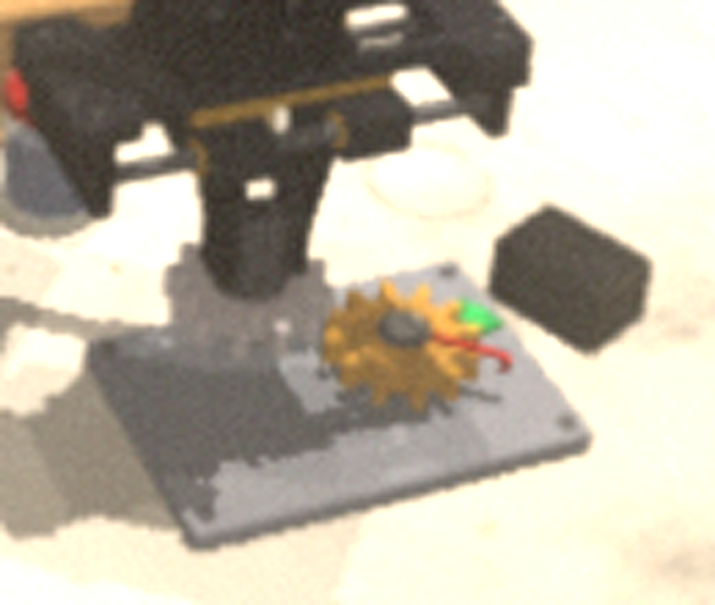

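View pics/i_top.png

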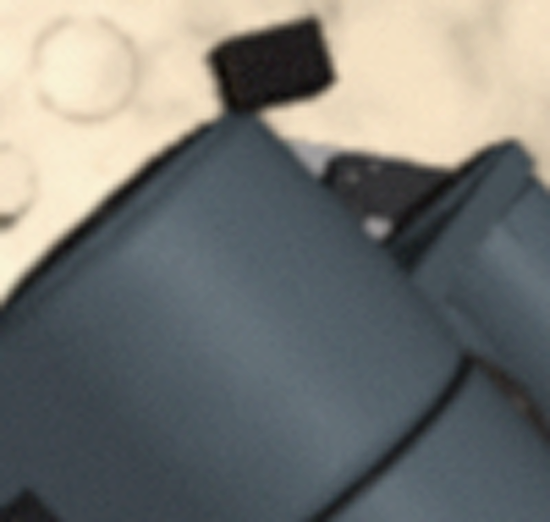

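>>> arm_command(
  plan=[
    {"dx": 0.1,"dy": -0.05,"dz": 2,"twist": -0.6,"claw": 0.1},
    {"dx": 0.1,"dy": -0.05,"dz": 4,"twist": -0.6,"claw": 0.1},
    {"dx": 0.1,"dy": -0.05,"dz": 5.2,"twist": -0.6,"claw": 0.1},
    {"dx": 0.1,"dy": -0.05,"dz": 5.2,"twist": -0.6,"claw": 0.1},
    {"dx": 0.1,"dy": -0.05,"dz": 5.2,"twist": -0.6,"claw": 0.1},
  ],
)

```text
time_s: 8.78
position: [0.4448, -0.3265, 0.0451]
tcp_rot: [[0.992, -0.13, -0.006], [-0.13, -0.992, -0.004], [-0.005, 0.005, -1.0]]
force: [0.9, 0.1, -2.1]
opening: 0.227
```

Run:
```python
from h import *
for n in('scene',):
    im=bot.capture(n)[:,:,::-1]; a=im[140:235,330:430] if n=='top' else im[260:330,270:370]
    cv2.imwrite(f'pics/j_{n}.png',cv2.convertScaleAbs(cv2.resize(a,None,fx=7.5,fy=7.5,interpolation=cv2.INTER_CUBIC),alpha=1.5))
u=np.array([.990,-.139,0]);M=np.array([.5212,-.3382,.0415])
go(M-u*.0615,-7.5)
```

```text
t 8.8333 pos [ 0.4452 -0.3272  0.0456] yaw -7.46 open 0.223 F [ 0.5  0.1 -1.6] q [-47.7  40.  100.1  -0.6  39.9 -39.7] tilt [-0.0049 -0.0051]
 d cm [1.53 0.04 0.4 ] rows 0.380690744883439 twist 0.04
```

View pics/j_scene.png

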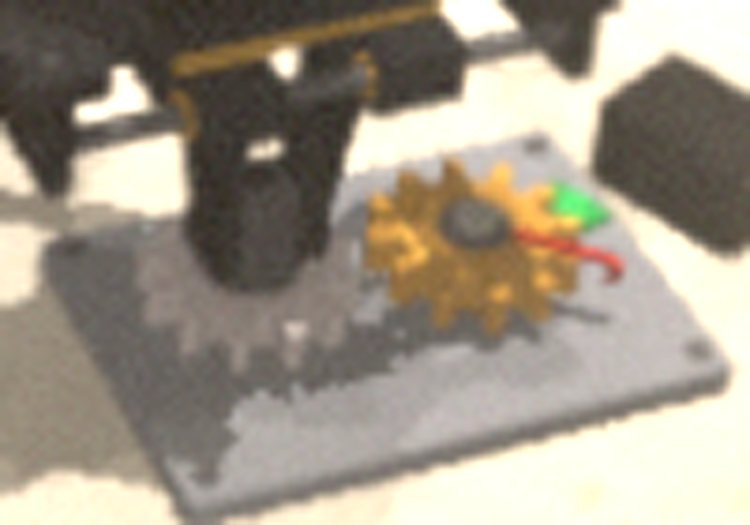

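>>> arm_command(
  plan=[
    {"dx": 0.3,"dy": 0.02,"dz": 0.3,"twist": 0,"claw": 0.1},
    {"dx": 0.6,"dy": 0.03,"dz": 0.35,"twist": 0,"claw": 0.1},
    {"dx": 0.9,"dy": 0.04,"dz": 0.35,"twist": 0,"claw": 0.1},
    {"dx": 1.2,"dy": 0.04,"dz": 0.35,"twist": 0,"claw": 0.1},
    {"dx": 1.5,"dy": 0.04,"dz": 0.35,"twist": 0,"claw": 0.1},
    {"dx": 1.5,"dy": 0.04,"dz": 0.35,"twist": 0,"claw": 0.1},
    {"dx": 1.5,"dy": 0.04,"dz": 0.35,"twist": 0,"claw": 0.1},
  ],
)

```text
time_s: 9.42
position: [0.4604, -0.3299, 0.0421]
tcp_rot: [[0.992, -0.13, -0.004], [-0.13, -0.992, -0.006], [-0.003, 0.006, -1.0]]
force: [-0.4, -0.5, -2.3]
opening: 0.227
```

Run:
```python
from h import *
for n in('scene',):
    im=bot.capture(n)[:,:,::-1]; a=im[140:235,330:430] if n=='top' else im[260:330,270:370]
    cv2.imwrite(f'pics/k_{n}.png',cv2.convertScaleAbs(cv2.resize(a,None,fx=7.5,fy=7.5,interpolation=cv2.INTER_CUBIC),alpha=1.5))
u=np.array([.990,-.139,0]);M=np.array([.5212,-.3382,.0415])
go(M-u*.0615,-7.5)
```

```text
t 9.4667 pos [ 0.4602 -0.3298  0.042 ] yaw -7.47 open 0.226 F [ 0.7 -0.8 -1.8] q [-46.7  40.9  98.2  -0.6  40.8 -38.8] tilt [-0.0044 -0.0055]
 d cm [ 0.01 -0.02  0.05] rows 0.01359638455835573 twist 0.03
```

View pics/k_scene.png

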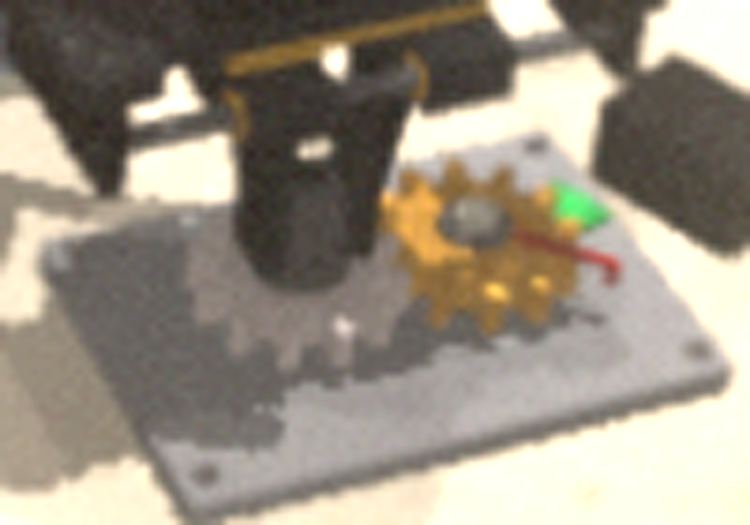

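>>> arm_command(
  plan=[
    {"dx": 0,"dy": 0,"dz": 0,"twist": 6,"claw": 0.1},
    {"dx": 0,"dy": 0,"dz": 0,"twist": 12,"claw": 0.1},
    {"dx": 0,"dy": 0,"dz": 0,"twist": 18,"claw": 0.1},
    {"dx": 0,"dy": 0,"dz": 0,"twist": 24,"claw": 0.1},
    {"dx": 0,"dy": 0,"dz": 0,"twist": 30,"claw": 0.1},
    {"dx": 0,"dy": 0,"dz": 0,"twist": 35,"claw": 0.1},
    {"dx": 0,"dy": 0,"dz": 0,"twist": 40,"claw": 0.1},
    {"dx": 0,"dy": 0,"dz": 0,"twist": 40,"claw": 0.1},
  ],
)

```text
time_s: 10.13
position: [0.4596, -0.3289, 0.0417]
tcp_rot: [[0.675, -0.738, -0.006], [-0.738, -0.675, -0.004], [-0.001, 0.007, -1.0]]
force: [-0.2, 0.8, -1.9]
opening: 0.229
```

```bash
cat > look.py <<'E'
import sys
from h import *
im=bot.capture('scene')[:,:,::-1]; a=im[260:330,270:370]
cv2.imwrite(f'pics/{sys.argv[1]}.png',cv2.convertScaleAbs(cv2.resize(a,None,fx=7.5,fy=7.5,interpolation=cv2.INTER_CUBIC),alpha=1.5))
u=np.array([.990,-.139,0]);M=np.array([.5212,-.3382,.0415])
go(M-u*.0615,-7.5)
for m in (-.25,.4,.6,.7,.8,.9,1.0,1.1):
    a=m-.5+np.radians(-8); print(m,((sc.proj([M+[.047*np.cos(a),.047*np.sin(a),-.006]])-[270,260])*7.5).round())
E
python3 look.py l1
```

```text
t 10.1833 pos [ 0.4596 -0.3291  0.0417] yaw -47.36 open 0.226 F [-0.6  1.7 -2. ] q [-46.7  41.   98.2  -0.6  40.9   1.1] tilt [-0.0057 -0.0041]
 d cm [ 0.09 -0.01  0.02] rows 0.021922352419526062 twist -39.86
-0.25 [[620. 258.]]
0.4 [[610. 196.]]
0.6 [[596. 178.]]
0.7 [[587. 170.]]
0.8 [[577. 162.]]
0.9 [[566. 155.]]
1.0 [[554. 148.]]
1.1 [[541. 142.]]
```

View pics/l1.png

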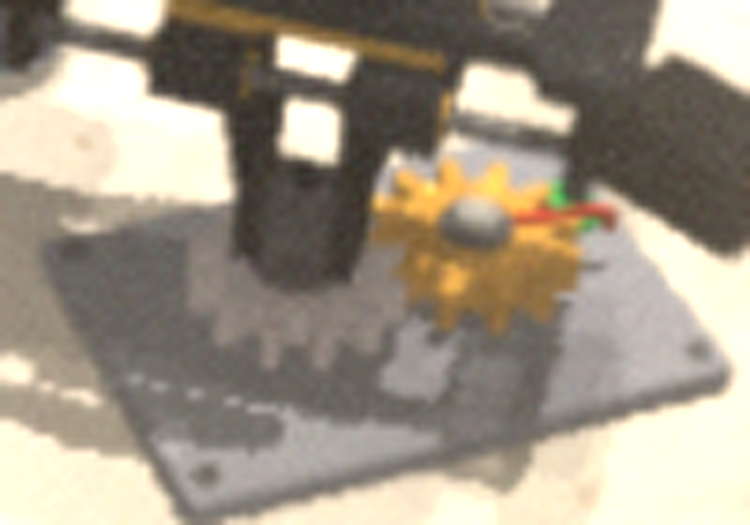

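>>> arm_command(
  plan=[
    {"dx": 0.05,"dy": 0,"dz": 0,"twist": 6,"claw": 0.1},
    {"dx": 0.05,"dy": 0,"dz": 0,"twist": 12,"claw": 0.1},
    {"dx": 0.05,"dy": 0,"dz": 0,"twist": 18,"claw": 0.1},
    {"dx": 0.05,"dy": 0,"dz": 0,"twist": 24,"claw": 0.1},
    {"dx": 0.05,"dy": 0,"dz": 0,"twist": 29,"claw": 0.1},
    {"dx": 0.05,"dy": 0,"dz": 0,"twist": 33,"claw": 0.1},
    {"dx": 0.05,"dy": 0,"dz": 0,"twist": 33,"claw": 0.1},
    {"dx": 0.05,"dy": 0,"dz": 0,"twist": 33,"claw": 0.1},
  ],
)

```text
time_s: 10.85
position: [0.4593, -0.3289, 0.0415]
tcp_rot: [[0.171, -0.985, -0.007], [-0.985, -0.171, -0.003], [0.001, 0.007, -1.0]]
force: [-1.7, 1.4, -2.3]
opening: 0.225
```

```bash
python3 look.py l2 | head -3
```

```text
t 10.9 pos [ 0.4593 -0.3289  0.0415] yaw -80.19 open 0.229 F [-0.7  1.8 -1.3] q [-46.7  41.   98.2  -0.6  41.   33.9] tilt [-0.0071 -0.0027]
 d cm [ 0.09 -0.08 -0.  ] rows 0.03007172211348537 twist -72.69
-0.25 [[620. 258.]]
```

View pics/l2.png

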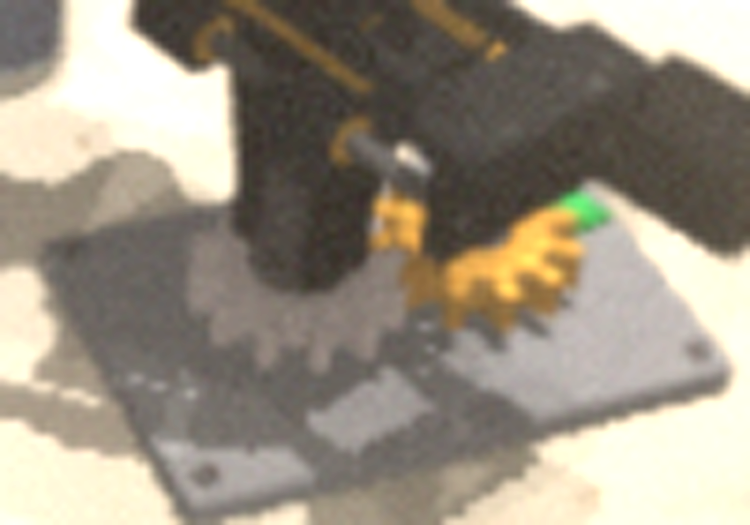

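>>> arm_command(
  plan=[
    {"dx": 0,"dy": 0,"dz": 0,"twist": -2.5,"claw": 0.1},
    {"dx": 0,"dy": 0,"dz": 0,"twist": -2.5,"claw": 0.1},
    {"dx": 0,"dy": 0,"dz": -1,"twist": -2.5,"claw": 0.1},
    {"dx": 0,"dy": 0,"dz": -2,"twist": -2.5,"claw": 0.1},
    {"dx": 0,"dy": 0,"dz": -4,"twist": -2.5,"claw": 0.1},
    {"dx": 0,"dy": 0,"dz": -7,"twist": -2.5,"claw": 0.1},
    {"dx": 0,"dy": 0,"dz": -11,"twist": -2.5,"claw": 0.1},
    {"dx": 0,"dy": 0,"dz": -13,"twist": -2.5,"claw": 0.1},
  ],
)

```text
time_s: 11.57
position: [0.462, -0.3301, 0.1767]
tcp_rot: [[0.213, -0.977, -0.002], [-0.977, -0.213, -0.008], [0.008, 0.003, -1.0]]
force: [0.7, -0.5, -1.7]
opening: 0.226
```

```bash
python3 look.py l3 | head -3
```

```text
t 11.6167 pos [ 0.4635 -0.3316  0.1798] yaw -77.68 open 0.226 F [ 0.4 -0.5  0.2] q [-46.6  28.9  93.1  -0.5  57.4  31.3] tilt [ 0.0029 -0.0131]
 d cm [-0.45  0.27 13.82] rows 3.3167496005967254 twist -70.18
-0.25 [[620. 258.]]
```

View pics/l3.png

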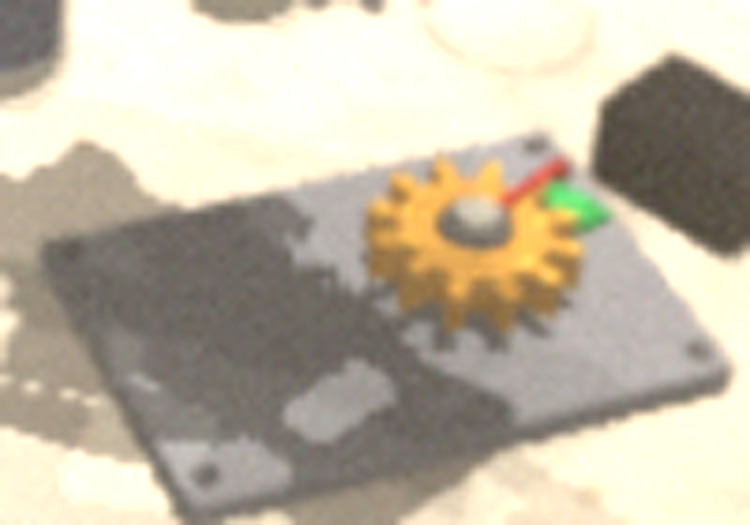

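>>> arm_command(
  plan=[
    {"dx": -4,"dy": -1.7,"dz": 0,"twist": 0,"claw": 0.1},
    {"dx": -8,"dy": -3.4,"dz": 0,"twist": 0,"claw": 0.1},
    {"dx": -12,"dy": -5.1,"dz": 0,"twist": 0,"claw": 0.1},
    {"dx": -16,"dy": -6.8,"dz": 0,"twist": 0,"claw": 0.1},
    {"dx": -20,"dy": -8.4,"dz": 0,"twist": 0,"claw": 0.1},
    {"dx": -24,"dy": -10.1,"dz": 0,"twist": 0,"claw": 0.1},
    {"dx": -28,"dy": -11.8,"dz": 0,"twist": 0,"claw": 0.1},
    {"dx": -31.5,"dy": -13.3,"dz": 0,"twist": 0,"claw": 0.1},
  ],
)

```text
time_s: 12.28
position: [0.5251, -0.0005, 0.1765]
tcp_rot: [[0.213, -0.977, 0.004], [-0.977, -0.213, -0.013], [0.014, -0.001, -1.0]]
force: [0.8, -0.1, -2.3]
opening: 0.23
```

Run:
```python
from h import *
go([.58,.2905,.13])
im=bot.capture('top')[:,:,::-1]; cv2.imwrite('pics/m_full.png',im)
cv2.imwrite('pics/m.png',cv2.resize(im[140:235,340:420],None,fx=6,fy=6,interpolation=cv2.INTER_CUBIC))
t=im[130:250,140:220]; cv2.imwrite('pics/m_tray.png',cv2.resize(t,None,fx=4.9,fy=4.9,interpolation=cv2.INTER_CUBIC))
```

```text
t 12.2833 pos [ 5.251e-01 -5.000e-04  1.765e-01] yaw -77.7 open 0.23 F [ 0.8 -0.1 -2.3] q [-11.8  26.1  99.3  -0.9  54.1  66.4] tilt [ 0.0044 -0.0134]
 d cm [-27.33 -11.55   4.29] rows 7.188681800682949
```

View pics/m.png

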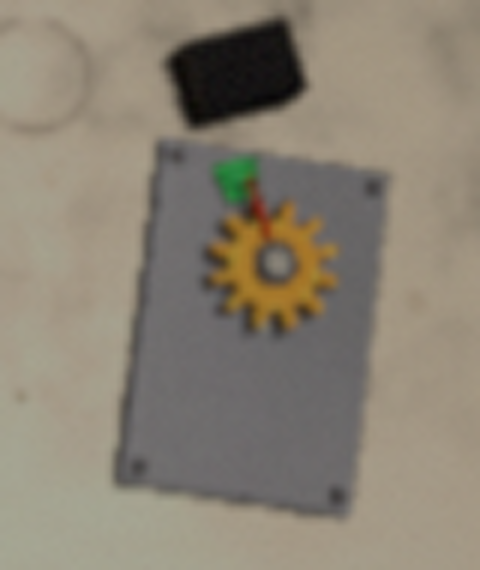

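View pics/m_tray.png

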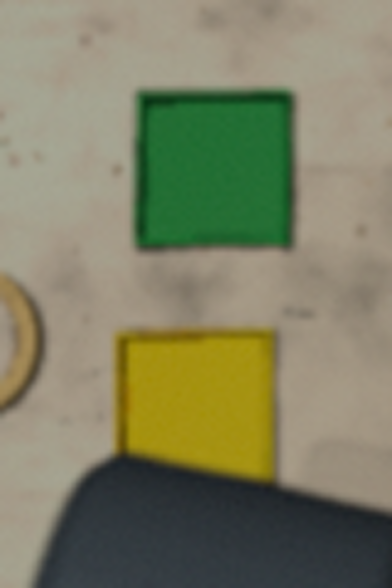

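Run:
```python
from h import *
a=top.plane([(np.array([268,235])+.5)/6-.5+[340,140],(np.array([251,185])+.5)/6-.5+[340,140]],.0355)
c=np.array([.5212,-.3382])
print(a,[np.degrees(np.arctan2(*(p[:2]-c)[::-1])) for p in a], np.linalg.norm(a[1][:2]-c))
# tray corners crop scale 4.9 off (140,130), rim z .022
for q in ([(137,92),(292,93),(293,247),(138,247)],[(117,331),(274,333)]):
    print(top.plane((np.array(q)+.5)/4.9-.5+[140,130],.022).round(4), top.plane((np.array(q)+.5)/4.9-.5+[140,130],.022).mean(0))
```

```text
[[ 0.53686978 -0.33535628  0.0355    ]
 [ 0.56294566 -0.32709522  0.0355    ]] [np.float64(10.285972439933653), np.float64(14.896313501691905)] 0.04319740779613878
[[0.6274 0.3406 0.022 ]
 [0.6276 0.241  0.022 ]
 [0.5283 0.2375 0.022 ]
 [0.5273 0.3361 0.022 ]] [0.57766352 0.28877327 0.022     ]
[[0.4736 0.3475 0.022 ]
 [0.4735 0.248  0.022 ]] [0.4735541  0.29776641 0.022     ]
```

>>> arm_command(
  plan=[
    {"dx": -3.8,"dy": -1.6,"dz": 0,"twist": 0,"claw": 0.1},
    {"dx": -7.6,"dy": -3.2,"dz": 0,"twist": 0,"claw": 0.1},
    {"dx": -11.4,"dy": -4.8,"dz": 0,"twist": 0,"claw": 0.1},
    {"dx": -15.2,"dy": -6.4,"dz": 0,"twist": 0,"claw": 0.1},
    {"dx": -19,"dy": -8,"dz": 0.5,"twist": 0,"claw": 0.1},
    {"dx": -23,"dy": -9.7,"dz": 1.5,"twist": 0,"claw": 0.1},
    {"dx": -27.1,"dy": -11.3,"dz": 3,"twist": 0,"claw": 0.1},
    {"dx": -27.1,"dy": -11.3,"dz": 5,"twist": 0,"claw": 0.1},
  ],
)

```text
time_s: 13.0
position: [0.5807, 0.3023, 0.1279]
tcp_rot: [[0.221, -0.975, 0.016], [-0.975, -0.221, -0.002], [0.005, -0.015, -1.0]]
force: [2.3, -0.4, -0.5]
opening: 0.23
```

Run:
```python
from h import *
go([.5777,.2888,.034])
```

```text
t 13.0 pos [0.5807 0.3023 0.1279] yaw -77.26 open 0.23 F [ 2.3 -0.4 -0.5] q [17.9 38.5 82.9 -0.4 57.8 95.4] tilt [ 0.0159 -0.0015]
 d cm [1.21 0.73 9.39] rows 2.276256697625224
```

>>> arm_command(
  plan=[
    {"dx": 1.2,"dy": 0.7,"dz": 2.5,"twist": 0,"claw": 0.1},
    {"dx": 1.2,"dy": 0.7,"dz": 5,"twist": 0,"claw": 0.1},
    {"dx": 1.2,"dy": 0.7,"dz": 6.8,"twist": 0,"claw": 0.1},
    {"dx": 1.2,"dy": 0.7,"dz": 6.8,"twist": 0,"claw": 0.1},
  ],
)

```text
time_s: 13.33
position: [0.5745, 0.2879, 0.0561]
tcp_rot: [[0.221, -0.975, 0.008], [-0.975, -0.221, -0.004], [0.006, -0.007, -1.0]]
force: [-1.0, -1.1, -2.3]
opening: 0.232
```

Run:
```python
from h import *
go([.5777,.2888,.034])
im=bot.capture('scene')[:,:,::-1]; cv2.imwrite('pics/n.png',cv2.convertScaleAbs(cv2.resize(im[130:220,160:280],None,fx=6,fy=6,interpolation=cv2.INTER_CUBIC),alpha=1.5))
```

```text
t 13.3333 pos [0.5745 0.2879 0.0561] yaw -77.24 open 0.232 F [-1.  -1.1 -2.3] q [16.8 43.5 86.5 -0.5 49.6 94.4] tilt [ 0.008 -0.004]
 d cm [-0.03 -0.32  2.22] rows 0.536952836776065
```

View pics/n.png

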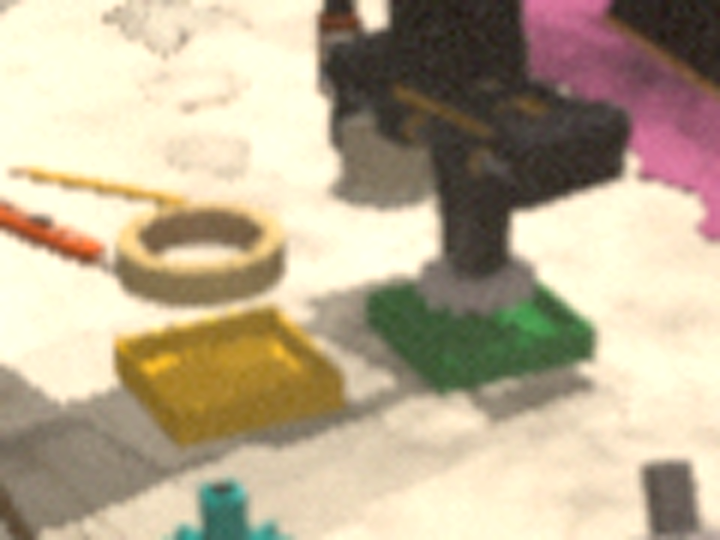

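>>> arm_command(
  plan=[
    {"dx": 0,"dy": -0.3,"dz": 0.8,"twist": 0,"claw": 0.1},
    {"dx": 0,"dy": -0.3,"dz": 1.5,"twist": 0,"claw": 0.1},
    {"dx": 0,"dy": -0.3,"dz": 2.1,"twist": 0,"claw": 0.1},
    {"dx": 0,"dy": -0.3,"dz": 2.3,"twist": 0,"claw": 0.1},
    {"dx": 0,"dy": -0.3,"dz": 2.4,"twist": 0,"claw": 0.1},
    {"dx": 0,"dy": -0.3,"dz": 2.5,"twist": 0,"claw": 0.1},
  ],
)

```text
time_s: 13.88
position: [0.5793, 0.2889, 0.0334]
tcp_rot: [[0.221, -0.975, 0.012], [-0.975, -0.221, -0.003], [0.005, -0.011, -1.0]]
force: [-0.2, 0.4, -1.1]
opening: 0.227
```

Run:
```python
from h import *
go([.5777,.2888,.032])
```

```text
t 13.8833 pos [0.5793 0.2889 0.0334] yaw -77.26 open 0.227 F [-0.2  0.4 -1.1] q [16.8 45.6 86.4 -0.5 47.4 94.4] tilt [ 0.0118 -0.0028]
 d cm [-0.03  0.16  0.14] rows 0.051868507216287885
```

>>> arm_command(
  plan=[
    {"dx": 0,"dy": 0.1,"dz": 0.2,"twist": 0,"claw": 0.1},
    {"dx": 0,"dy": 0.1,"dz": 0.2,"twist": 0,"claw": 0.1},
    {"dx": 0,"dy": 0.1,"dz": 0.2,"twist": 0,"claw": 0.27},
    {"dx": 0,"dy": 0.1,"dz": 0.2,"twist": 0,"claw": 0.35},
    {"dx": 0,"dy": 0.1,"dz": 0.1,"twist": 0,"claw": 0.45},
    {"dx": 0,"dy": 0.1,"dz": 0.1,"twist": 0,"claw": 0.5},
  ],
)

```text
time_s: 14.38
position: [0.5784, 0.2887, 0.0326]
tcp_rot: [[0.221, -0.975, 0.012], [-0.975, -0.221, -0.003], [0.005, -0.011, -1.0]]
force: [-0.5, 1.1, 0.6]
opening: 0.416
```

>>> arm_command(
  plan=[
    {"dx": 0,"dy": 0,"dz": -3,"twist": 0,"claw": 0.55},
    {"dx": 0,"dy": 0,"dz": -6,"twist": 0,"claw": 0.55},
    {"dx": 0,"dy": 0,"dz": -10,"twist": -7,"claw": 0.55},
    {"dx": 4,"dy": 1,"dz": -12,"twist": -14,"claw": 0.55},
    {"dx": 8,"dy": 2,"dz": -12,"twist": -21,"claw": 0.55},
    {"dx": 12,"dy": 3,"dz": -12,"twist": -28,"claw": 0.55},
    {"dx": 16,"dy": 4,"dz": -12,"twist": -35,"claw": 0.55},
    {"dx": 20,"dy": 4.5,"dz": -12,"twist": -42,"claw": 0.55},
  ],
)

```text
time_s: 15.05
position: [0.5753, 0.0935, 0.1535]
tcp_rot: [[0.808, -0.589, 0.011], [-0.589, -0.808, -0.003], [0.011, -0.005, -1.0]]
force: [0.7, -0.5, 1.6]
opening: 0.55
```

Run:
```python
from h import *
go([.5188,-.0396,.137],-10)
im=bot.capture('scene')[:,:,::-1]; cv2.imwrite('pics/o.png',cv2.convertScaleAbs(cv2.resize(im[130:220,160:280],None,fx=6,fy=6,interpolation=cv2.INTER_CUBIC),alpha=1.5))
```

```text
t 15.05 pos [0.5753 0.0935 0.1535] yaw -36.08 open 0.55 F [ 0.7 -0.5  1.6] q [-1.7 31.8 92.5 -0.2 55.  34.5] tilt [ 0.0114 -0.0027]
 d cm [ 3.25 14.09  1.62] rows 3.48988946152636 twist -26.08
```

View pics/o.png

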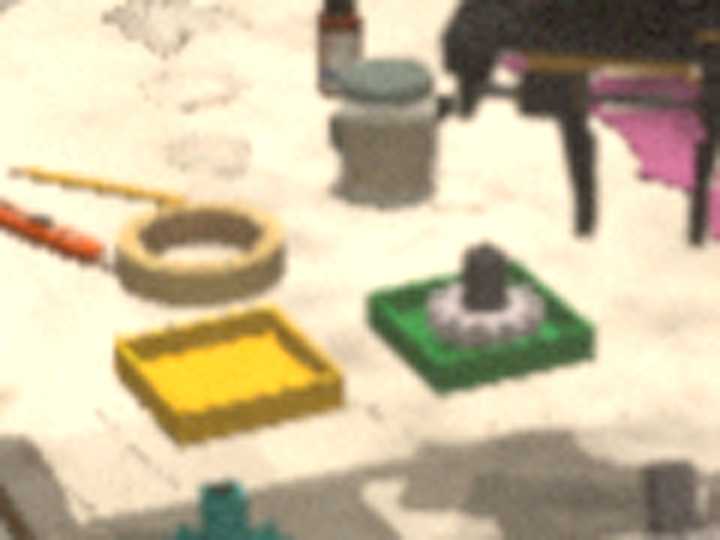

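Gear12 lies flat in the green tray, boss at about (485,280) in the crop. Gear8 is next.

>>> arm_command(
  plan=[
    {"dx": 3.2,"dy": 4,"dz": 0,"twist": -7,"claw": 0.5},
    {"dx": 3.2,"dy": 8,"dz": 0,"twist": -14,"claw": 0.5},
    {"dx": 3.2,"dy": 12,"dz": 0,"twist": -21,"claw": 0.5},
    {"dx": 3.2,"dy": 14.1,"dz": 0.5,"twist": -26.1,"claw": 0.5},
    {"dx": 3.2,"dy": 14.1,"dz": 1.6,"twist": -26.1,"claw": 0.5},
    {"dx": 3.2,"dy": 14.1,"dz": 1.6,"twist": -26.1,"claw": 0.5},
  ],
)

```text
time_s: 15.6
position: [0.5183, -0.0483, 0.1365]
tcp_rot: [[0.984, -0.176, 0.009], [-0.176, -0.984, -0.007], [0.01, 0.005, -1.0]]
force: [-0.1, 0.7, 0.3]
opening: 0.504
```

Run:
```python
from h import *
go([.5188,-.0396,.080],-10)
im=bot.capture('scene')[:,:,::-1]; cv2.imwrite('pics/p.png',cv2.convertScaleAbs(cv2.resize(im[170:260,210:320],None,fx=6.5,fy=6.5,interpolation=cv2.INTER_CUBIC),alpha=1.5))
```

```text
t 15.6 pos [ 0.5183 -0.0483  0.1365] yaw -10.15 open 0.504 F [-0.1  0.7  0.3] q [-17.5  29.3 102.2  -0.3  47.9  -7.2] tilt [ 0.009  -0.0067]
 d cm [-0.16 -0.9   5.65] rows 1.371961733067784 twist -0.15
```

View pics/p.png

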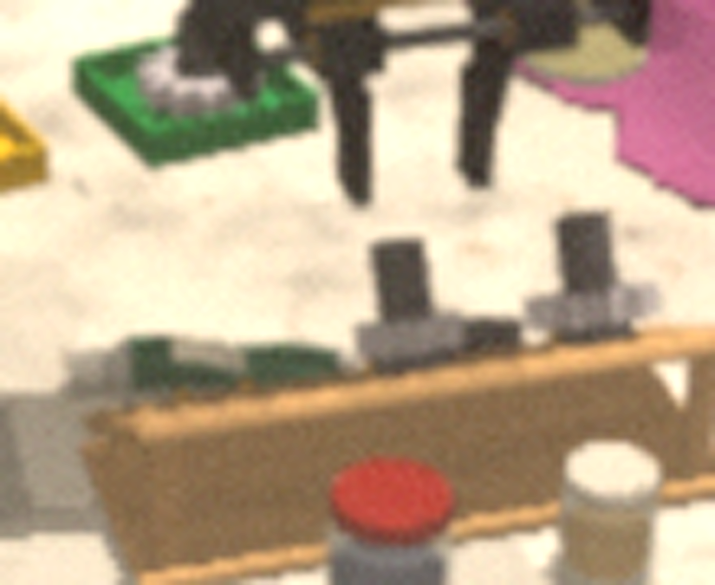

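>>> arm_command(
  plan=[
    {"dx": -0.1,"dy": -0.9,"dz": 1,"twist": -0.2,"claw": 0.5},
    {"dx": -0.15,"dy": -0.9,"dz": 2.5,"twist": -0.2,"claw": 0.5},
    {"dx": -0.15,"dy": -0.9,"dz": 4.5,"twist": -0.2,"claw": 0.5},
    {"dx": -0.15,"dy": -0.9,"dz": 5.4,"twist": -0.2,"claw": 0.5},
    {"dx": -0.15,"dy": -0.9,"dz": 5.4,"twist": -0.2,"claw": 0.5},
  ],
)

```text
time_s: 16.07
position: [0.5193, -0.0367, 0.0811]
tcp_rot: [[0.986, -0.169, 0.007], [-0.169, -0.986, -0.006], [0.008, 0.004, -1.0]]
force: [-0.3, 0.4, -1.0]
opening: 0.497
```

Run:
```python
from h import *
go([.5188,-.0396,.077],-10)
im=bot.capture('scene')[:,:,::-1]; cv2.imwrite('pics/q.png',cv2.convertScaleAbs(cv2.resize(im[170:260,210:320],None,fx=6.5,fy=6.5,interpolation=cv2.INTER_CUBIC),alpha=1.5))
```

```text
t 16.0667 pos [ 0.5193 -0.0367  0.0811] yaw -9.75 open 0.497 F [-0.3  0.4 -1. ] q [-16.2  34.8 104.2  -0.3  40.5  -6.3] tilt [ 0.0069 -0.0056]
 d cm [-0.01  0.29  0.42] rows 0.12206473005028334 twist 0.25
```

View pics/q.png

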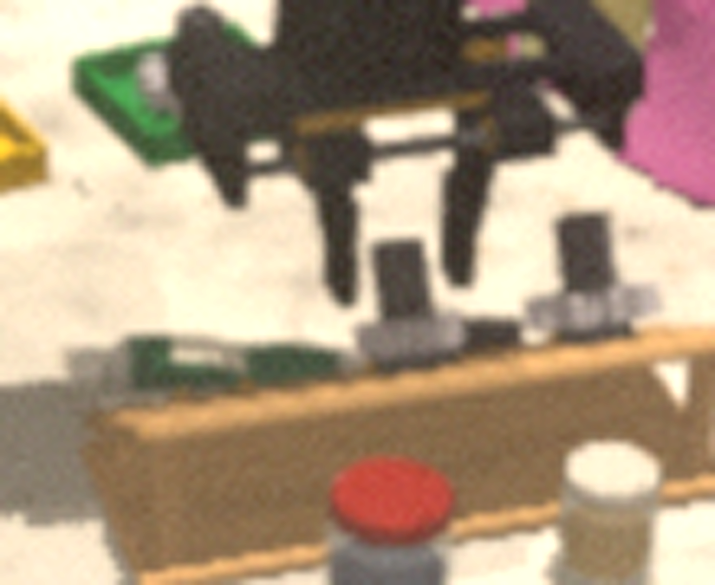

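>>> arm_command(
  plan=[
    {"dx": 0,"dy": 0.2,"dz": 0.3,"twist": 0.2,"claw": 0.45},
    {"dx": 0,"dy": 0.2,"dz": 0.35,"twist": 0.2,"claw": 0.35},
    {"dx": 0,"dy": 0.2,"dz": 0.35,"twist": 0.2,"claw": 0.2},
    {"dx": 0,"dy": 0.2,"dz": 0.35,"twist": 0.2,"claw": 0.1},
    {"dx": 0,"dy": 0.2,"dz": 0.35,"twist": 0.2,"claw": 0.1},
    {"dx": 0,"dy": 0.2,"dz": 0.35,"twist": 0.2,"claw": 0.1},
    {"dx": 0,"dy": 0.2,"dz": 0.35,"twist": 0.2,"claw": 0.1},
  ],
)

```text
time_s: 16.7
position: [0.5189, -0.039, 0.0789]
tcp_rot: [[0.985, -0.173, 0.007], [-0.173, -0.985, -0.006], [0.008, 0.004, -1.0]]
force: [-1.8, 0.1, 3.2]
opening: 0.23
```

>>> arm_command(
  plan=[
    {"dx": 0,"dy": -0.3,"dz": -0.52,"twist": 0,"claw": 0.1},
    {"dx": 0,"dy": -0.7,"dz": -1.2,"twist": 0,"claw": 0.1},
    {"dx": 0,"dy": -1.2,"dz": -2.1,"twist": 0,"claw": 0.1},
    {"dx": 0,"dy": -2.0,"dz": -4.5,"twist": 0,"claw": 0.1},
    {"dx": 0,"dy": -2.0,"dz": -6.5,"twist": 0,"claw": 0.1},
    {"dx": 0,"dy": -2.0,"dz": -6.5,"twist": 0,"claw": 0.1},
  ],
)

```text
time_s: 17.2
position: [0.5251, -0.0187, 0.1481]
tcp_rot: [[0.985, -0.172, 0.016], [-0.172, -0.985, -0.008], [0.018, 0.005, -1.0]]
force: [1.9, -0.7, -0.3]
opening: 0.228
```

Run:
```python
from h import *
go([.4235,.297,.13],-10)
im=bot.capture('scene')[:,:,::-1]; cv2.imwrite('pics/r.png',cv2.convertScaleAbs(cv2.resize(im[150:260,200:330],None,fx=5.5,fy=5.5,interpolation=cv2.INTER_CUBIC),alpha=1.5))
```

```text
t 17.2 pos [ 0.5251 -0.0187  0.1481] yaw -9.9 open 0.228 F [ 1.9 -0.7 -0.3] q [-14.1  28.4 101.3  -0.3  49.3  -4. ] tilt [ 0.0165 -0.0078]
 d cm [-15.47 -29.36   1.39] rows 7.96480234847837 twist 0.10
```

View pics/r.png

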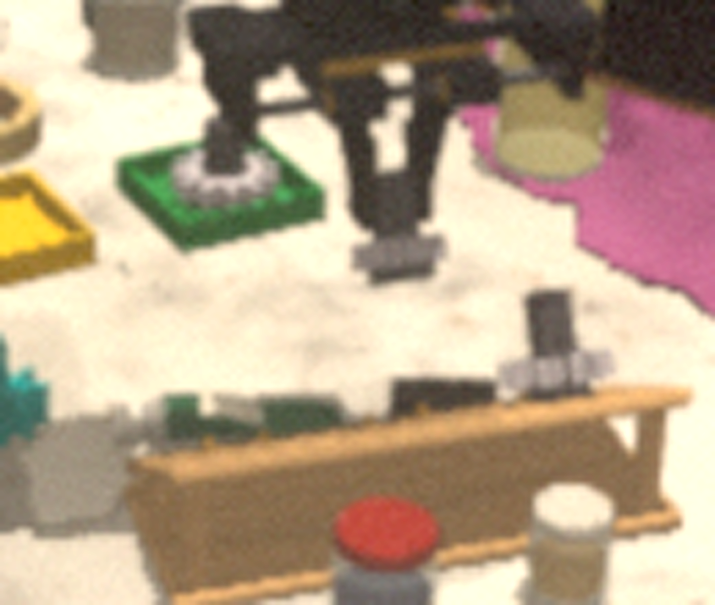

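>>> arm_command(
  plan=[
    {"dx": -1.9,"dy": -3.8,"dz": 0,"twist": 0,"claw": 0.1},
    {"dx": -3.6,"dy": -7.5,"dz": 0,"twist": 0,"claw": 0.1},
    {"dx": -5.4,"dy": -11.2,"dz": 0,"twist": 0,"claw": 0.1},
    {"dx": -7.2,"dy": -15,"dz": 0,"twist": 0,"claw": 0.1},
    {"dx": -9,"dy": -18.7,"dz": 0,"twist": 0,"claw": 0.1},
    {"dx": -10.8,"dy": -22.4,"dz": 0.5,"twist": 0,"claw": 0.1},
    {"dx": -12.6,"dy": -26.2,"dz": 1,"twist": 0,"claw": 0.1},
    {"dx": -14,"dy": -29,"dz": 2,"twist": 0,"claw": 0.1},
  ],
)

```text
time_s: 17.92
position: [0.4355, 0.2938, 0.1228]
tcp_rot: [[0.985, -0.171, 0.015], [-0.171, -0.985, -0.006], [0.016, 0.004, -1.0]]
force: [0.6, -0.1, -1.0]
opening: 0.23
```

Run:
```python
from h import *
go([.428,.3235,.065],-10)
```

```text
t 17.9167 pos [0.4355 0.2938 0.1228] yaw -9.86 open 0.23 F [ 0.6 -0.1 -1. ] q [ 22.2  30.9 102.1  -0.9  46.4  32.7] tilt [ 0.0152 -0.0063]
 d cm [-1.34 -2.82  5.75] rows 1.5692320859216384 twist 0.14
```

>>> arm_command(
  plan=[
    {"dx": -1.3,"dy": -2.8,"dz": 1.5,"twist": 0,"claw": 0.1},
    {"dx": -1.3,"dy": -2.8,"dz": 4,"twist": 0,"claw": 0.1},
    {"dx": -1.3,"dy": -2.8,"dz": 6.5,"twist": 0,"claw": 0.1},
    {"dx": -1.3,"dy": -2.8,"dz": 6.9,"twist": 0,"claw": 0.1},
    {"dx": -1.3,"dy": -2.8,"dz": 6.9,"twist": 0,"claw": 0.1},
  ],
)

```text
time_s: 18.33
position: [0.4267, 0.3225, 0.0515]
tcp_rot: [[0.985, -0.171, 0.01], [-0.171, -0.985, -0.009], [0.012, 0.007, -1.0]]
force: [-1.0, 0.9, -0.7]
opening: 0.225
```

Run:
```python
from h import *
im=bot.capture('scene')[:,:,::-1]; cv2.imwrite('pics/s.png',cv2.convertScaleAbs(cv2.resize(im[140:220,160:260],None,fx=7,fy=7,interpolation=cv2.INTER_CUBIC),alpha=1.5))
go([.428,.3235,.037],-10)
```

```text
t 18.3833 pos [0.428  0.3228 0.0528] yaw -9.88 open 0.23 F [0.3 0.5 0.3] q [ 25.5  38.4 102.7  -1.1  38.4  36.2] tilt [ 0.0131 -0.0072]
 d cm [-0.04 -0.08  1.58] rows 0.38025613007015946 twist 0.12
```

View pics/s.png

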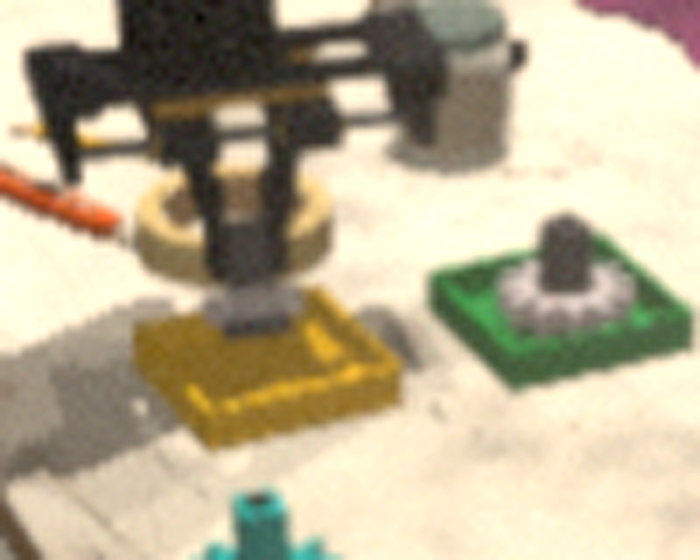

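>>> arm_command(
  plan=[
    {"dx": 0,"dy": -0.1,"dz": 0.7,"twist": 0,"claw": 0.1},
    {"dx": 0,"dy": -0.1,"dz": 1.3,"twist": 0,"claw": 0.1},
    {"dx": 0,"dy": -0.1,"dz": 1.5,"twist": 0,"claw": 0.1},
    {"dx": 0,"dy": -0.1,"dz": 1.6,"twist": 0,"claw": 0.1},
    {"dx": 0,"dy": -0.1,"dz": 1.7,"twist": 0,"claw": 0.1},
  ],
)

```text
time_s: 18.8
position: [0.4288, 0.3235, 0.0362]
tcp_rot: [[0.985, -0.172, 0.014], [-0.172, -0.985, -0.007], [0.015, 0.004, -1.0]]
force: [-0.6, 0.1, 2.6]
opening: 0.225
```

Run:
```python
from h import *
go([.428,.3235,.037],-10)
```

```text
t 18.8 pos [0.4288 0.3235 0.0362] yaw -9.91 open 0.225 F [-0.6  0.1  2.6] q [ 25.5  40.2 102.9  -1.2  36.4  36.4] tilt [ 0.0137 -0.0069]
 d cm [-0.07  0.02 -0.09] rows 0.02731938565875948 twist 0.09
```

>>> arm_command(
  plan=[
    {"dx": 0,"dy": 0.3,"dz": 0,"twist": 0,"claw": 0.1},
    {"dx": 0,"dy": 0.7,"dz": 0,"twist": 0,"claw": 0.25},
    {"dx": 0,"dy": 1.1,"dz": 0,"twist": 0,"claw": 0.29},
    {"dx": 0,"dy": 1.5,"dz": 0,"twist": 0,"claw": 0.33},
    {"dx": 0,"dy": 1.5,"dz": 0,"twist": 0,"claw": 0.37},
    {"dx": 0,"dy": 1.5,"dz": 0,"twist": 0,"claw": 0.4},
  ],
)

```text
time_s: 19.3
position: [0.4262, 0.3084, 0.0363]
tcp_rot: [[0.985, -0.173, 0.014], [-0.173, -0.985, -0.007], [0.015, 0.004, -1.0]]
force: [-0.4, -0.1, 0.3]
opening: 0.371
```

Run:
```python
from h import *
im=bot.capture('scene')[:,:,::-1]; cv2.imwrite('pics/t.png',cv2.convertScaleAbs(cv2.resize(im[140:220,160:260],None,fx=7,fy=7,interpolation=cv2.INTER_CUBIC),alpha=1.5))
go([.428,.3235,.037],-10)
```

```text
t 19.35 pos [0.4263 0.3086 0.0363] yaw -9.93 open 0.378 F [-0.4  0.6 -0.1] q [ 24.1  39.7 104.5  -1.2  35.2  35. ] tilt [ 0.0139 -0.0068]
 d cm [-0.09 -1.5  -0.07] rows 0.3595448821156192 twist 0.07
```

View pics/t.png

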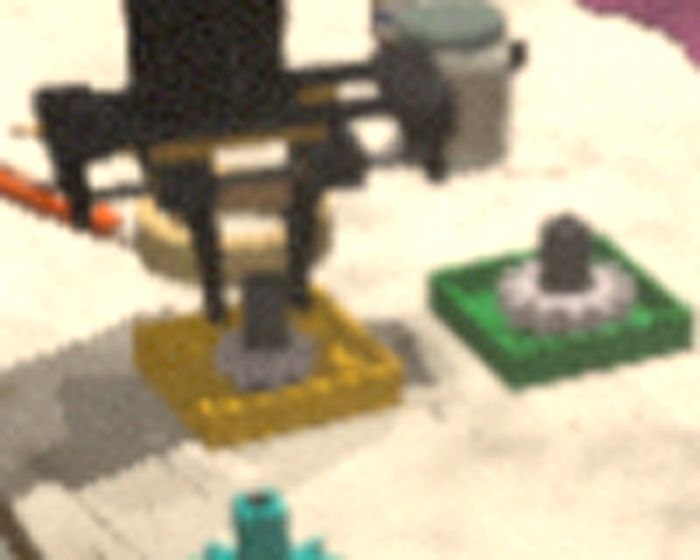

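Gear8 stands upright in the yellow tray, at about (265,340) in the crop. I'll lift clear straight up, then check.

>>> arm_command(
  plan=[
    {"dx": 0,"dy": 0,"dz": -3,"twist": 0,"claw": 0.45},
    {"dx": 0,"dy": 0,"dz": -6,"twist": 0,"claw": 0.45},
    {"dx": 0,"dy": 0,"dz": -10,"twist": 0,"claw": 0.45},
    {"dx": 0,"dy": 4,"dz": -12,"twist": 0,"claw": 0.45},
    {"dx": 0,"dy": 8,"dz": -12,"twist": 0,"claw": 0.45},
    {"dx": 0,"dy": 12,"dz": -12,"twist": 0,"claw": 0.45},
    {"dx": 0,"dy": 16,"dz": -12,"twist": 0,"claw": 0.45},
    {"dx": 0,"dy": 20,"dz": -12,"twist": 0,"claw": 0.45},
  ],
)

```text
time_s: 20.02
position: [0.3897, 0.1112, 0.1577]
tcp_rot: [[0.985, -0.171, 0.015], [-0.171, -0.985, -0.007], [0.016, 0.004, -1.0]]
force: [0.5, -0.9, -0.6]
opening: 0.451
```

Run:
```python
from h import *
t=bot.capture('top')[:,:,::-1]; cv2.imwrite('pics/u_t.png',cv2.convertScaleAbs(cv2.resize(t[130:240,140:410],None,fx=2.96,fy=2.96,interpolation=cv2.INTER_CUBIC),alpha=1.5))
cv2.imwrite('pics/u_tr.png',cv2.convertScaleAbs(cv2.resize(t[140:235,155:215],None,fx=6,fy=6,interpolation=cv2.INTER_CUBIC),alpha=1.5))
s=bot.capture('scene')[:,:,::-1]; cv2.imwrite('pics/u_s.png',cv2.convertScaleAbs(cv2.resize(s[140:330,150:390],None,fx=3.1,fy=3.1,interpolation=cv2.INTER_CUBIC),alpha=1.5))
go([.428,.3235,.037],-10)
```

```text
t 20.1167 pos [0.389  0.1082 0.1573] yaw -10.35 open 0.452 F [ 0.5 -0.7 -1.3] q [-1.000e-01  2.000e+01  1.169e+02 -7.000e-01  4.240e+01  1.080e+01] tilt [ 0.0122 -0.008 ]
 d cm [ -0.2  -21.95  11.9 ] rows 5.987425194223277 twist -0.35
```

View pics/u_tr.png

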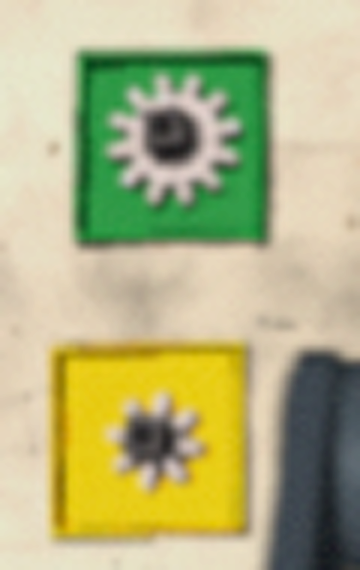

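View pics/u_s.png

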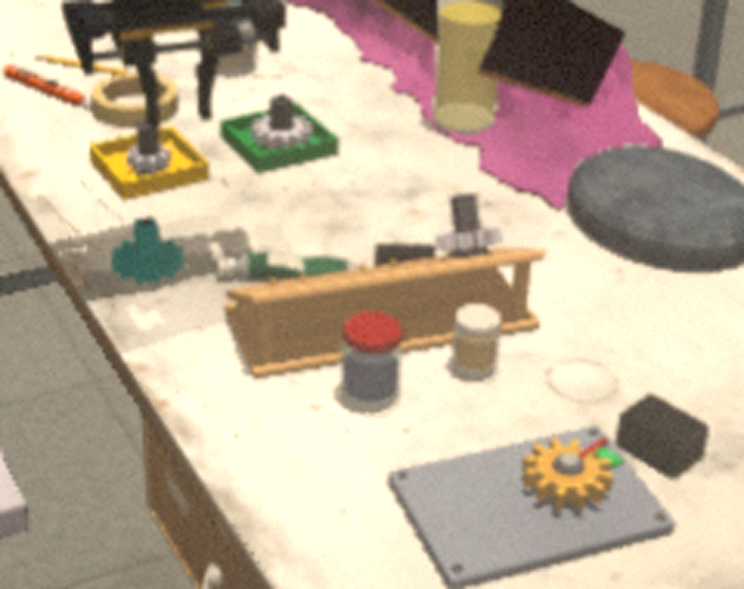

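View pics/u_t.png

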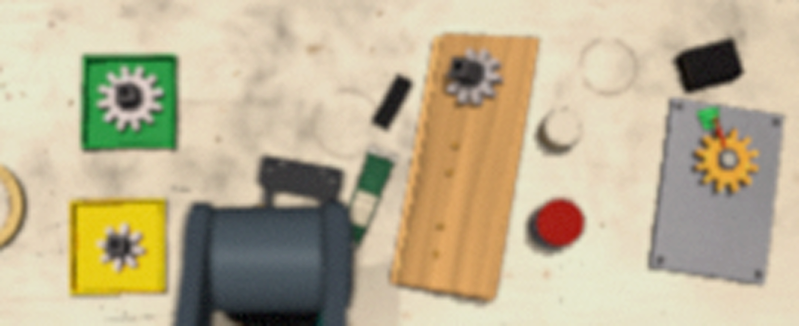

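Both gears lie flat near the middle of their trays, gear10 is still in its seat, the pointer is over the green sector and the bystanders are where they were. I'm handing in.

Run:
```python
from rig import bot
print(bot.hand_in()); print(bot.read_state()['time_s'])
```

```text
the job is handed in; nothing more can be done
None
the job is handed in; nothing more can be done
```

I carried out the whole task and handed it in after about 20 s of the 69 s allowed. The hand-in gives no verdict, so what follows rests on my own checks.

**What I did**
- **Twelve-tooth gear to the tester:** The tool cannot tilt, so I gripped the leaning boss with the tool vertical and lifted the gear along its own axis. I let it tip upright on the free table, gripped it again upright and slid it into mesh at about 61 mm between centres.
- **Turning the master:** I turned the gear 73° clockwise, backed it off 2.5°, lifted it straight up and set it in the green tray.
- **Eight-tooth gear:** I picked it up the same way and let it tip upright directly in the yellow tray.

**Last checks from both cameras**
- **Pointer:** it was in the green sector. Both views gave about 0.90 rad on the master just after the gear was lifted off, and it was still in the sector in the final pictures.
- **Gears:** both look flat, boss up, and within a few millimetres of their tray centres. The ten-tooth gear is still in its seat.
- **Surroundings:** the bystanders in the final pictures looked unmoved, judged by eye. The gripper was clear of everything, and forces during the job were at most about 6 N.

**Checks that disagreed or could not be made**
- The scene camera disagreed with the top camera by about 2 pixels (roughly 4 mm in height), so I relied on the top view and the given sizes.
- The gripper hid the pointer at the end of the turn, so I could only confirm its position after lifting the gear away.

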